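Open both leaves of the reagent cupboard: active leaf, flush bolt, passive leaf

ROBOT

A 6-joint arm with a two-finger parallel gripper is mounted at the origin on the work surface. World frame = base frame: x ahead of the robot, y to its left, z up, the work surface at z = 0. Lengths are in m, angles in rad, forces in N, time in s.
With the tool pointing down it reaches from about 0.375 to 0.975 m from the base axis. Payload 3.8 kg.
Tool frame: the origin (TCP) lies at the very end of the fingers, on their centre line; the grasp point (between the pads) lies 19 mm behind it; z points along the fingers, x is the direction in which the jaws open and shut, and the axes are right-handed (so a half turn about z gives the same grasp; the last joint's range is limited). The gripper opens to 88 mm and grips with 3 to 60 N. Pads are 18 mm wide; open, the fingers measure 123 mm over their backs; the gripper's body (75 mm by 187 mm) begins 45 mm behind the grasp point.
Start: joints at [-1.314, 0.264, 1.604, -0, 1.274, -0.037], TCP at [0.195, -0.646, 0.239] pointing down, gripper open.
Joint ranges: [-2.63, 2.63], [-0.94, 2.18], [0.31, 2.57], [-1.31, 4.45], [0, 2.66], [-2.55, 2.55]. Speed limits (rad/s): [2.57, 2.57, 3.14, 3.14, 3.14, 3.14].

INTERFACE

Orientations are given as a unit quaternion [x, y, z, w].
In Python, from rig import ctrl gives the robot as it stands.
- The arm moves only by the tool move_arm, never from a script. Its argument "moves" is a list of rows, each an object with "travel": the shift along the tool's x, y, z in m, a list of three; "angular": the turn, a rotation vector about the tool's x, y, z in rad, a list of three. A call has 1 to 5 rows; each row is the pose to reach, as a shift and turn from the pose commanded when the call began, along the tool's axes at that moment; what a row does not reach only later rows make up. A row lasts 1/10 s, in which the tool goes at most 50 mm and 8.59 degrees, less where a joint would pass 70% of its speed; a pose out of reach is approached as far as the arm can. A call with a gripper value outside its range is refused whole. "claw" is the gripper's target within -1 to 1 (shut at 1, half-way at 0, fully open at -1), set as the call begins (left out, the last holds). The fingers move at their own pace and stop on an object; "squeeze" is the grip in N (left out, the last holds). Time passes only in rows, so rows that repeat a pose let the fingers close. It gives the time, the measured TCP pose, the force and the opening at its end, in the units of the state.
- ctrl.get_state(): the state, without advancing time (a new reading comes with each control period).
- ctrl.grab_frame(name): name is "side" or "top"; returns the picture (384x512x3 uint8, red, green, blue); there is no depth.
- ctrl.camera_model(name): a dict with "fx", "fy", "cx", "cy" (pixels), "R" (3x3) and "t" (3): a world point X has camera coordinates R X + t. Camera axes: x right, y down, z forward; pixel columns grow to the right and rows downward; lengths in m; the calibration is good to about 2 mm. A picture is of the moment at which its call begins. camera_model takes no time and is no camera call.
- ctrl.finish_job(): hands the job in, once; it reports no verdict.
The state is a dict: "t": time; "qpos": joint angles; "joint_velocities": joint speeds; "tau": joint torques, N m; "tcp_pos": TCP position; "tcp_rot": TCP orientation; "contact_force": force on the tool from outside, world axes, zero at the start; "moment": the same for the moment, N m; "gripper_width": finger opening in m.
Only numpy, scipy, OpenCV 4.12 (cv2) and the standard library are available. Lean on these libraries where they do the work, as an engineer would, in place of code of your own. Each camera call takes 0.05 s, during which the arm holds its last target. There are 200 camera calls.

TASK

Open the reagent cupboard wide so that the bottles in the red crate can be put away: swing the active (right-hand) leaf out by its handle, then reach in under the head rail and press the red thumb piece on the passive leaf's edge down gently, until the flush bolt meets its stop, then swing the passive leaf out too. Leave both leaves standing open about square to the front, the bolt drawn, and everything on the bench, on the roof and in the cupboard where it was.

Things in the scene. Friction and masses are not known exactly. Their poses are not given: they have to be found in the camera images.
- cabinet: grey sheet-steel reagent cupboard, fixed, 360 mm wide, 220 deep, 300 high. Origin: centre of its underside; x from front to back, y along the front from the active (right-hand, as one faces it) to the passive (left-hand) leaf, z up. Front plane at x = -110. Two yellow leaves lie flush in it, 166 wide each, z 32 to 273, meeting at y = 0. Above them the head rail, z 273 to 300.
- active (a joint): opening angle of the active leaf (right-hand; it has the lock and the cover strip over the joint): 0 shut, grows as it swings out to the front, stop at 1.75 rad; at the start it is shut or up to 0.25 rad ajar. Nothing latches it; its hinge is stiff (about 0.2 N m) and it stays where it is left.
- active_hinge (a point): point on the active leaf's upright hinge axis (cupboard x = -108, y = -168 mm), 140 mm over the bench. Axes of the leaf: y from the hinge along the leaf, -x out of its front face, z up. A leaf is about 20 mm thick over its folded rear edges.
- passive (a joint): opening angle of the passive (left-hand) leaf: 0 shut, grows as it swings out to the front, stop at 1.75 rad; stiff hinge, stays where it is left. While its bolt is in the head rail it moves less than 2 degrees.
- passive_hinge (a point): point on the passive leaf's upright hinge axis (cupboard x = -108, y = +168 mm), 140 mm over the bench. Axes of the leaf: -y from the hinge along the leaf, -x out of its front face, z up.
- active_handle (a point): middle of the active leaf's handle, 140 mm over the bench: an upright round steel bar 12 mm thick, 102 mm long end to end, centre line 45 mm in front of the leaf's face, 136 mm along the leaf from the hinge axis (32 mm from the meeting line). Its two feet reach the leaf 36 mm above and below this point. Axes of the leaf.
- passive_handle (a point): middle of the same kind of bar on the passive leaf: 140 mm over the bench, 45 mm in front of the face, 136 mm along the leaf from its hinge axis; 64 mm from the other bar when both are shut. Axes of the leaf.
- passive_leaf: the passive leaf with its bolt and handle; origin on its hinge axis at bench height. Behind its meeting edge it has a full-height box-section stile, 14 mm thick, reaching 27 mm past the meeting line behind the active leaf; the stile's front face is 20 mm behind the front plane and carries the bolt plate. Axes when shut: x into the cupboard, y towards its hinge, z up.
- bolt_plate (a point): point on the stile's front face, on the bolt's upright centre line (13 mm past the meeting line), level with the leaf's top, 273 mm over the bench. The red thumb piece, 16 mm wide, 16 high, 14 mm proud, sits in front of this line; its height differs and is not reported: its top is 44 to 80 mm below this point (find by touch). The head rail overhangs it: reach it from in front, tilted.
- bolt (a joint): how far the flush bolt is drawn down, m: 0 is fully up in the head rail, 0.022 its lower stop; it leaves the rail at 0.014. Pressing down the thumb piece draws it; it slides stiffly (about 4 N) and stays where it is left.
- flush_bolt: the flush bolt: a rod inside the stile and the red thumb piece it carries. Its origin is NOT at the thumb piece: it lies on the passive leaf's hinge axis at bench height, sinking as the bolt is drawn.
- white_bottle: white plastic bottle, 68 mm across, 165 mm tall, black cap, blue label. Bystander on the bench; origin: centre of its underside.
- brown_bottle: brown glass bottle, 80 mm across, 180 mm tall, black cap, yellow label. Bystander on the bench; origin: centre of its underside.
- redcap_bottle: white plastic bottle, 72 mm across, 175 mm tall, red cap. Bystander on the bench; origin: centre of its underside.
- dish: shallow round steel dish, 110 mm across, 22 mm high. Bystander on the bench; origin: centre of its underside.
- spoon: steel spoon, 190 mm long, lying on the bench. Bystander; origin under its middle.
- blue_tin: round blue tin, 78 mm across, 32 mm high, standing on the cupboard's roof. Bystander; origin: centre of its underside.
- inner_brown: brown bottle, 60 mm across, 150 mm tall, inside the cupboard towards the back, behind the passive leaf. Bystander; origin: centre of its underside.
- inner_white: white bottle, 60 mm across, 145 mm tall, inside the cupboard towards the back, behind the active leaf. Bystander; origin: centre of its underside.

How it is judged:
By the outcome, as a careful person would: the job done as asked, in the order asked, and still so for the second after the job is handed in, with the robot touching nothing.
It also fails if it takes over 70 s, if anything falls off the work surface, if the arm or the gripper's body presses on something with over 40 N, if the wrist force passes 120 N, or if a joint passes its speed limit or range.

## Working session

There is one attempt and no reset: what is moved stays moved. The work goes in short steps, Python scripts to look and compute and a tool call to move; the robot and the scene stay as the last step left them, time stands still between calls to the robot, and variables do not carry over. Pictures are saved under pics/ and viewed, about 8 in all and at most 12, crops included, and the job is handed in when it is done.

Besides the shell and the picture viewer there is one more tool, called after "Emit:" in YAML: its name, and indented under it one key for each argument. move_arm: Moves the arm, as the interface text tells. Its arguments: {"type":"object","properties":{"moves":{"type":"array"},"claw":{"type":"number"},"squeeze":{"type":"number"}},"required":["moves"]}

```bash
ls; mkdir -p pics; python3 - <<'E'
from rig import ctrl
import cv2,json
s=ctrl.get_state();print({k:(v if not hasattr(v,'tolist') else v.tolist()) for k,v in s.items()})
for n in("side","top"):
    f=ctrl.grab_frame(n);cv2.imwrite(f"pics/{n}0.png",cv2.resize(f[:,:,::-1],(768,576),interpolation=cv2.INTER_CUBIC))
    print(n,ctrl.camera_model(n))
E
```

```text
pics
{'t': 0.0, 'qpos': [-1.3138664288532833, 0.2647378377805421, 1.6053550888770831, -2.326739833329676e-05, 1.2736988333743746, -0.036888025998110016], 'joint_velocities': [3.8624018407956774e-05, 0.0015880993428297244, -0.0002544634542046964, 6.912072045952081e-06, -2.4754240208333652e-05, -0.0014775829074606432], 'tau': [-0.0015919557699817233, -50.211732387542725, -35.68725943565369, 0.07259161910042167, 0.029319488676264882, -0.00019748523754969938], 'tcp_pos': [0.19530542936600817, -0.645391641521799, 0.23740853747616877], 'tcp_rot': [0.8029986357313907, -0.5959798502240377, -0.0008651217190996902, -0.0006787524367207122], 'contact_force': [-0.4782754661592536, 0.350839612615995, -0.3210071957642995], 'moment': [0.03271697940687931, -0.009112080247549188, -0.005103434885782162], 'gripper_width': 0.08785138568116038}
side {'fx': 411.34243248919626, 'fy': 411.34243248919626, 'cx': 250.278991700054, 'cy': 189.9399197186557, 'R': array([[ 0.36414708, -0.93133554,  0.00331888],
       [-0.84968438, -0.33367688, -0.40828445],
       [ 0.38135725,  0.14585559, -0.91284872]]), 't': array([-0.2254358 ,  0.59570349,  1.10351098])}
top {'fx': 419.14283322708116, 'fy': 419.14283322708116, 'cx': 255.20516872085406, 'cy': 203.54641940499454, 'R': array([[-2.77484898e-02, -9.99609275e-01, -3.36440727e-03],
       [-9.91228840e-01,  2.79505952e-02, -1.29167147e-01],
       [ 1.29210715e-01, -2.49295742e-04, -9.91617128e-01]]), 't': array([-0.01028065,  0.62964619,  1.43515032])}
```

View pics/side0.png

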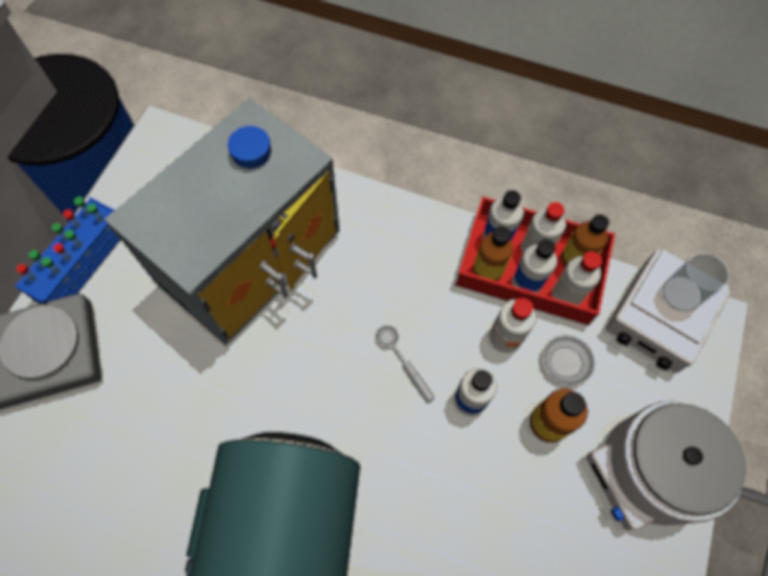

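View pics/top0.png

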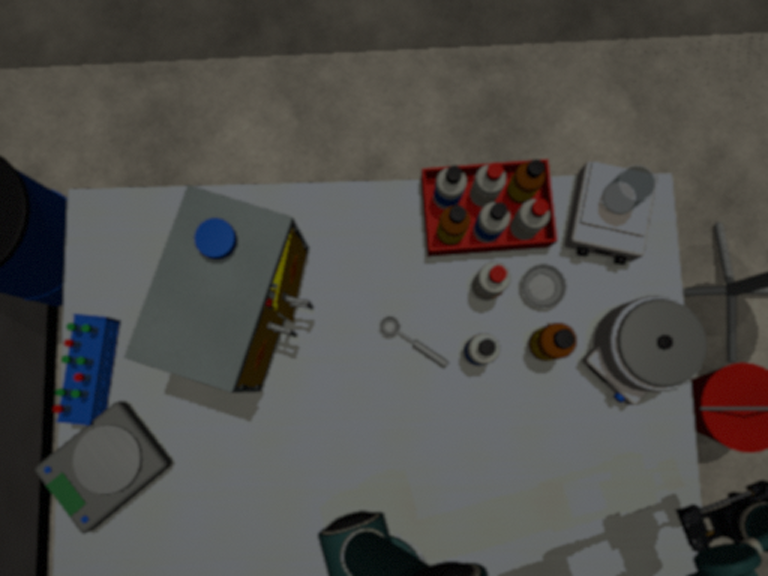

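The side view shows the cupboard with its front edge from about (190,292) to (332,160) and the active leaf slightly ajar on the far right. The top view shows roof corners at about (190,186), (294,219), (234,391) and (125,356). I'll enlarge both for exact corners.

```bash
python3 - <<'E'
import cv2,numpy as np
from rig import ctrl
a=ctrl.grab_frame("top")[110:280,70:220];b=ctrl.grab_frame("side")[60:240,65:235]
for n,i in(("top",a),("side",b)):
    cv2.imwrite(f"pics/{n}1.png",cv2.convertScaleAbs(cv2.resize(i[:,:,::-1],None,fx=3.3,fy=3.3,interpolation=cv2.INTER_CUBIC),alpha=1.6 if n=="top" else 1.2))
x=cv2.imread("pics/top1.png");y=cv2.imread("pics/side1.png");h=min(x.shape[0],y.shape[0])
print(x.shape,y.shape)
E
```

```text
(561, 495, 3) (594, 561, 3)
```

View pics/top1.png

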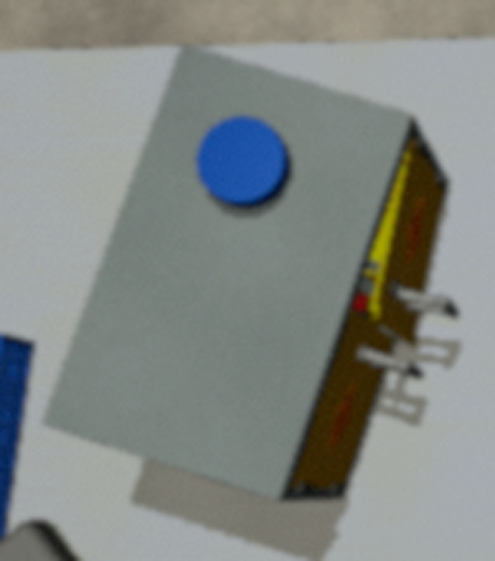

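View pics/side1.png

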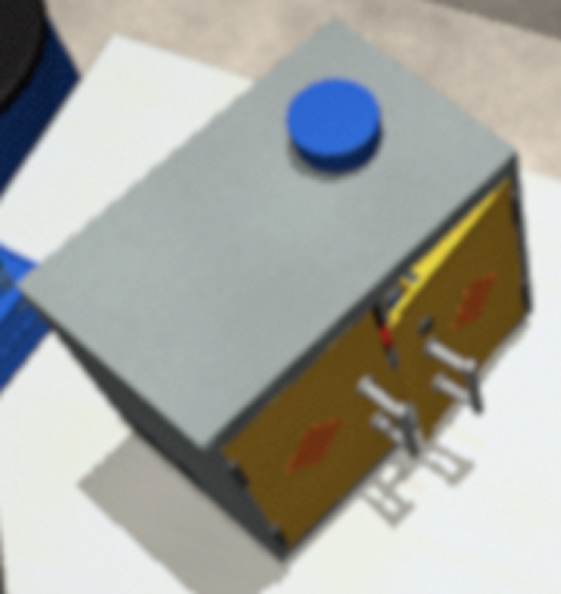

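```bash
cat > h.py <<'E'
import numpy as np
from scipy.optimize import least_squares
from scipy.spatial.transform import Rotation as Rn
from rig import ctrl
np.set_printoptions(precision=4,suppress=True)
C={n:ctrl.camera_model(n) for n in("side","top")}
def proj(n,X):
    c=C[n];p=c["R"]@np.asarray(X)+c["t"];return np.array([c["fx"]*p[0]/p[2]+c["cx"],c["fy"]*p[1]/p[2]+c["cy"]])
def cab(p,X): # cabinet->world
    c,s=np.cos(p[2]),np.sin(p[2]);return np.array([p[0]+c*X[0]-s*X[1],p[1]+s*X[0]+c*X[1],X[2]])
def leaf(a,side,along,front,z): # cabinet-frame point on leaf; side -1 active,+1 passive; front>0 out of face, from front plane
    d=np.array([np.sin(-a),-side*np.cos(a)]);n=np.array([-np.cos(a),-side*np.sin(a)])
    # hinge at x=-.108; face 2mm in front of the axis
    q=np.array([-.108,side*.168])+d*along+n*(front+.002);return np.array([q[0],q[1],z])
E
python3 - <<'E'
from h import *
u=lambda n,p:(np.array(p)+.5)/3.3-.5+np.array([70,110] if n=="top" else [65,60])
F=.110;W=.18
pts=[("top",(184,46),(F,-W,.3)),("top",(412,120),(-F,-W,.3)),("top",(282,498),(-F,W,.3)),("top",(44,424),(F,W,.3)),
("side",(337,18),(F,-W,.3)),("side",(516,155),(-F,-W,.3)),("side",(207,448),(-F,W,.3)),("side",(20,287),(F,W,.3)),("side",(282,560),(-F,W,0)),("side",(530,310),(-F,-W,0))]
f=lambda p:np.concatenate([proj(n,cab(p,X))-u(n,x) for n,x,X in pts])
r=least_squares(f,[.5,.5,1.3],loss="soft_l1");print(r.x,r.cost);print(f(r.x).reshape(-1,2))
p=r.x
g=lambda a:np.concatenate([proj("side",cab(p,leaf(a[0],-1,.136,.045,.191)))-u("side",(470,365)),proj("side",cab(p,leaf(a[0],-1,.136,.045,.089)))-u("side",(480,412))])
q=least_squares(g,[.1]);print("active",q.x,q.fun)
for a in (0,.1,.2): print(a,[(proj("side",cab(p,leaf(a,-1,.136,.045,z)))-[65,60]+.5)*3.3 for z in(.191,.089)],"pas",[(proj("side",cab(p,leaf(0,1,.136,.045,z)))-[65,60]+.5)*3.3 for z in(.191,.089)])
for nm,X in dict(ah=leaf(q.x[0],-1,.136,.045,.14),ph=leaf(0,1,.136,.045,.14),ahinge=leaf(0,-1,0,-.002,.14),phinge=leaf(0,1,0,-.002,.14),bolt=(-.09,-.013,.273)).items(): print(nm,cab(p,X))
E
```

```text
[0.6426 0.3086 1.2392] 12.697212884972378
[[-0.8286 -0.8355]
 [ 0.1804 -1.7949]
 [-0.4634  1.0642]
 [-0.7     0.3405]
 [-0.1666 -0.1058]
 [ 1.497  -1.1951]
 [-0.5722  0.2579]
 [-0.5293 -0.3154]
 [ 2.2307  3.6272]
 [ 2.3171  3.5744]]
active [0.093] [-2.7596  1.7015 -2.5484  2.1811]
0 [array([453.9418, 359.9424]), array([465.1429, 409.1683])] pas [array([403.0776, 410.3843]), array([418.2103, 456.6696])]
0.1 [array([461.9822, 371.9142]), array([472.6388, 420.4504])] pas [array([403.0776, 410.3843]), array([418.2103, 456.6696])]
0.2 [array([470.6733, 382.4768]), array([480.7289, 430.3989])] pas [array([403.0776, 410.3843]), array([418.2103, 456.6696])]
ah [0.6148 0.1411 0.14  ]
ph [0.5619 0.1724 0.14  ]
ahinge [0.7663 0.1518 0.14  ]
phinge [0.4486 0.2612 0.14  ]
bolt [0.6256 0.2193 0.273 ]
```

```bash
python3 - <<'E'
from h import *
u=lambda n,p:(np.array(p)+.5)/3.3-.5+np.array([70,110] if n=="top" else [65,60])
F=.110;W=.18
pts=[("top",(184,46),(F,-W,.3)),("top",(412,120),(-F,-W,.3)),("top",(282,498),(-F,W,.3)),("top",(44,424),(F,W,.3)),
("side",(337,18),(F,-W,.3)),("side",(516,155),(-F,-W,.3)),("side",(207,448),(-F,W,.3)),("side",(20,287),(F,W,.3))]
f=lambda p:np.concatenate([proj(n,cab(p,X))-u(n,x) for n,x,X in pts]+[proj("side",cab(p,leaf(0,1,.136,.045,.191)))-u("side",(408,405)),proj("side",cab(p,leaf(0,1,.136,.045,.089)))-u("side",(415,452))])
r=least_squares(f,[.5,.5,1.3],loss="soft_l1");print(r.x,r.cost);print(f(r.x).reshape(-1,2))
p=r.x
for a in (0,.05,.1,.15,.2,.25): print(a,[((proj("side",cab(p,leaf(a,-1,al,fr,z)))-[65,60]+.5)*3.3).round(1) for al,fr,z in((.136,.045,.191),(.136,.045,.089),(.166,0,.273))],[((proj("top",cab(p,leaf(a,-1,al,fr,z)))-[70,110]+.5)*3.3).round(1) for al,fr,z in((.136,.045,.191),(.166,0,.273))])
a=.13
for nm,X in dict(ah=leaf(a,-1,.136,.045,.14),ph=leaf(0,1,.136,.045,.14),ahinge=leaf(0,-1,0,-.002,.14),phinge=leaf(0,1,0,-.002,.14),bolt=(-.09,-.013,.273)).items(): print(nm,cab(p,X))
E
```

```text
[0.643  0.3079 1.241 ] 6.544176839386336
[[-0.7143 -0.9305]
 [ 0.3356 -2.0151]
 [-0.0859  0.8956]
 [-0.3697  0.3057]
 [-0.0203 -0.1434]
 [ 1.7421 -1.3258]
 [-0.1082  0.2497]
 [-0.2054 -0.2244]
 [-1.2807  1.3985]
 [ 1.1566  1.1868]]
0 [array([455. , 359.6]), array([466.1, 408.9]), array([379.7, 307.3])] [array([426.1, 301.6]), array([355.6, 306.1])]
0.05 [array([459. , 365.8]), array([469.8, 414.6]), array([387.1, 313. ])] [array([432.1, 305.8]), array([364.4, 308.7])]
0.1 [array([463.1, 371.6]), array([473.7, 420.1]), array([394.8, 318.3])] [array([438. , 309.6]), array([373.3, 310.8])]
0.15 [array([467.4, 377. ]), array([477.6, 425.3]), array([402.9, 323.3])] [array([443.9, 313.1]), array([382.3, 312.5])]
0.2 [array([471.8, 382.1]), array([481.8, 430.1]), array([411.2, 327.8])] [array([449.8, 316.1]), array([391.4, 313.8])]
0.25 [array([476.4, 386.8]), array([486. , 434.5]), array([419.9, 332. ])] [array([455.6, 318.8]), array([400.5, 314.6])]
ah [0.6128 0.1362 0.14  ]
ph [0.5625 0.1716 0.14  ]
ahinge [0.767  0.1513 0.14  ]
phinge [0.4491 0.2601 0.14  ]
bolt [0.6262 0.2185 0.273 ]
```

Emit:
move_arm:
  moves:
    - {"travel": [-0.02,-0.02,-0.005],"angular": [0,0,0]}
    - {"travel": [-0.05,-0.05,-0.01],"angular": [0,0,0]}
    - {"travel": [-0.085,-0.085,-0.02],"angular": [0,0,0]}
    - {"travel": [-0.12,-0.12,-0.02],"angular": [0,0,0]}
    - {"travel": [-0.155,-0.155,-0.02],"angular": [0,0,0]}
  claw: 0.1
  squeeze: 15

```text
t: 0.7
tcp_pos: [0.2995, -0.4513, 0.259]
tcp_rot: [0.803, -0.596, 0.0, 0.0]
contact_force: [0.5, -0.4, -0.1]
gripper_width: 0.0501
```

```bash
cat > st.py <<'E'
from h import *
import json
s=ctrl.get_state();d={k:np.asarray(v).tolist() for k,v in s.items()}
open("log.jsonl","a").write(json.dumps(d)+"\n")
print("t",d["t"],"q",np.array(d["qpos"]),"tcp",np.array(d["tcp_pos"]),np.array(d["tcp_rot"]),"F",np.array(d["contact_force"]),"w",d["gripper_width"])
E
python3 st.py
```

```text
t 0.7 q [-1.031  -0.0018  1.865   0.0003  1.2777  0.2467] tcp [ 0.2995 -0.4513  0.259 ] [ 0.8028 -0.5963  0.0004  0.    ] F [ 0.4998 -0.3861 -0.1162] w 0.05009659726052367
```

Emit:
move_arm:
  moves:
    - {"travel": [-0.035,-0.035,0],"angular": [0,0,0]}
    - {"travel": [-0.07,-0.07,0],"angular": [0,0,0]}
    - {"travel": [-0.105,-0.105,0],"angular": [0,0,0]}
    - {"travel": [-0.14,-0.14,0],"angular": [0,0,0]}
    - {"travel": [-0.17,-0.17,0],"angular": [0,0,0]}

```text
t: 1.2
tcp_pos: [0.413, -0.2386, 0.2588]
tcp_rot: [0.803, -0.596, 0.0, -0.0]
contact_force: [1.0, -0.4, 0.4]
gripper_width: 0.0395
```

```bash
python3 st.py
```

```text
t 1.2 q [-0.5764 -0.131   1.9865  0.0004  1.2857  0.7001] tcp [ 0.413  -0.2386  0.2588] [ 0.8031 -0.5958  0.0002 -0.0002] F [ 0.9891 -0.4043  0.3954] w 0.039468059350791035
```

```bash
cat >> h.py <<'E'
P=np.array([.643,.3079,1.241])
def ori(hd,e,sg=1): # heading deg, down-tilt deg ; tool x horizontal
    h,e=np.radians([hd,e]);z=np.array([np.cos(h)*np.cos(e),np.sin(h)*np.cos(e),-np.sin(e)])
    x=sg*np.array([-np.sin(h),np.cos(h),0]);return Rn.from_matrix(np.array([x,np.cross(z,x),z]).T)
def rot(q): return Rn.from_euler("ZYZYZ",[q[0],q[1]+q[2],q[3],q[4],q[5]+np.pi])
def rel(p,R,p1,R1): # tool-frame travel, rotvec
    return R.inv().apply(np.asarray(p1)-p),(R.inv()*R1).as_rotvec()
def cur():
    s=ctrl.get_state();return np.array(s["tcp_pos"]),Rn.from_quat(s["tcp_rot"])
E
python3 - <<'E'
from h import *
import json
for l in open("log.jsonl"):
    d=json.loads(l);print((rot(d["qpos"]).inv()*Rn.from_quat(d["tcp_rot"])).as_rotvec())
p,R=cur()
for hd,e in((60,40),(71,40)):
  for sg in(1,-1):
    R1=ori(hd,e,sg);print(hd,e,sg,rel(p,R,p,R1))
    for q1,q23 in((-.1,1.85),(-.1,2.1),(-.3,2.0)): 
        M=(Rn.from_euler("ZY",[q1,q23]).inv()*R1);print(q1,q23,M.as_euler("ZYZ"),"q6",M.as_euler("ZYZ")[2]-np.pi)
E
```

```text
Traceback (most recent call last):
  File "h.py", line 19, in rot
    def rot(q): return Rn.from_euler("ZYZYZ",[q[0],q[1]+q[2],q[3],q[4],q[5]+np.pi])
                       ~~~~~~~~~~~~~^^^^^^^^^^^^^^^^^^^^^^^^^^^^^^^^^^^^^^^^^^^^^^^
  File "scipy/spatial/transform/_rotation.pyx", line 1413, in scipy.spatial.transform._rotation.Rotation.from_euler
ValueError: Expected axis specification to be a non-empty string of upto 3 characters, got ZYZYZ
```

```bash
sed -i 's/^def rot.*/def rot(q): return Rn.from_euler("ZY",[q[0],q[1]+q[2]])*Rn.from_euler("ZYZ",[q[3],q[4],q[5]+np.pi])/' h.py
python3 - <<'E'
from h import *
import json
for l in open("log.jsonl"):
    d=json.loads(l);print((rot(d["qpos"]).inv()*Rn.from_quat(d["tcp_rot"])).as_rotvec())
p,R=cur()
for hd,e in((60,40),(71,40)):
  for sg in(1,-1):
    R1=ori(hd,e,sg);print(hd,e,sg,rel(p,R,p,R1))
    for q1,q23 in((-.1,1.85),(-.1,2.1),(-.3,2.0)): 
        M=(Rn.from_euler("ZY",[q1,q23]).inv()*R1);print(q1,q23,M.as_euler("ZYZ"),"q6",M.as_euler("ZYZ")[2]-np.pi)
E
```

```text
[ 0.  0. -0.]
[ 0.  0. -0.]
60 40 1 (array([0., 0., 0.]), array([-0.4061, -1.0258,  2.2013]))
-0.1 1.85 [0.9206 1.0703 0.0489] q6 -3.0927132086475084
-0.1 2.1 [ 1.0551  0.9319 -0.199 ] q6 -3.340551332737309
-0.3 2.0 [ 0.9683  1.1352 -0.2102] q6 -3.3518062203647885
60 40 -1 (array([0., 0., 0.]), array([ 0.8295, -0.3284, -0.7035]))
-0.1 1.85 [ 0.9206  1.0703 -3.0927] q6 -6.234305862237301
-0.1 2.1 [1.0551 0.9319 2.9426] q6 -0.19895867914751575
-0.3 2.0 [0.9683 1.1352 2.9314] q6 -0.21021356677499536
71 40 1 (array([0., 0., 0.]), array([-0.4842, -0.946 ,  2.0301]))
-0.1 1.85 [ 0.9186  1.2173 -0.0739] q6 -3.2155038945864054
-0.1 2.1 [ 1.0121  1.0744 -0.2994] q6 -3.441023402886416
-0.3 2.0 [ 0.9272  1.2771 -0.3191] q6 -3.4607318550014123
71 40 -1 (array([0., 0., 0.]), array([ 0.8047, -0.4118, -0.8823]))
-0.1 1.85 [0.9186 1.2173 3.0677] q6 -0.07391124099661228
-0.1 2.1 [1.0121 1.0744 2.8422] q6 -0.2994307492966226
-0.3 2.0 [0.9272 1.2771 2.8225] q6 -0.3191392014116188
```

```bash
python3 - <<'E'
from h import *
p,R=cur();R1=ori(60,40,-1);rv=(R.inv()*R1).as_rotvec()
Rm=R*Rn.from_rotvec(.58*rv);pm=np.array([.50,-.06,.255])
print(rel(p,R,pm,Rm)); print(rel(pm,Rm,[.586,.089,.191],R1))
E
```

```text
(array([-0.1457, -0.1351,  0.0039]), array([ 0.4811, -0.1905, -0.408 ]))
(array([-0.0478, -0.1098,  0.1391]), array([ 0.3484, -0.1379, -0.2955]))
```

Emit:
move_arm:
  moves:
    - {"travel": [-0.029,-0.027,0],"angular": [0.096,-0.038,-0.082]}
    - {"travel": [-0.058,-0.054,0],"angular": [0.192,-0.076,-0.164]}
    - {"travel": [-0.087,-0.081,0],"angular": [0.288,-0.114,-0.246]}
    - {"travel": [-0.116,-0.108,0],"angular": [0.384,-0.152,-0.328]}
    - {"travel": [-0.146,-0.135,0.004],"angular": [0.48,-0.19,-0.41]}

```text
t: 1.7
tcp_pos: [0.5004, -0.0609, 0.256]
tcp_rot: [0.88, -0.4, 0.068, -0.247]
contact_force: [0.8, -0.6, 0.2]
gripper_width: 0.04
```

Emit:
move_arm:
  moves:
    - {"travel": [-0.01,-0.022,0.028],"angular": [0.07,-0.028,-0.06]}
    - {"travel": [-0.02,-0.044,0.056],"angular": [0.14,-0.056,-0.12]}
    - {"travel": [-0.03,-0.066,0.084],"angular": [0.21,-0.084,-0.18]}
    - {"travel": [-0.04,-0.088,0.112],"angular": [0.28,-0.112,-0.24]}
    - {"travel": [-0.048,-0.11,0.139],"angular": [0.35,-0.138,-0.295]}

```text
t: 2.2
tcp_pos: [0.5854, 0.0884, 0.1903]
tcp_rot: [0.875, -0.233, 0.11, -0.409]
contact_force: [-0.2, 0.0, 0.4]
gripper_width: 0.0397
```

```bash
python3 st.py; python3 - <<'E'
from h import *
import cv2
p,R=cur();print(R.as_matrix())
b=ctrl.grab_frame("side")[60:240,100:280]
cv2.imwrite("pics/s2.png",cv2.resize(b[:,:,::-1],None,fx=3.3,fy=3.3,interpolation=cv2.INTER_CUBIC))
t=ctrl.grab_frame("top")[110:280,100:270]
cv2.imwrite("pics/t2.png",cv2.convertScaleAbs(cv2.resize(t[:,:,::-1],None,fx=3.3,fy=3.3,interpolation=cv2.INTER_CUBIC),alpha=1.6))
E
```

```text
t 2.2 q [-0.3468  0.0651  2.1794  1.0662  1.042  -0.4727] tcp [0.5854 0.0884 0.1903] [ 0.8754 -0.2329  0.1098 -0.4092] F [-0.24    0.0261  0.3827] w 0.03966751538389437
[[ 0.8674 -0.3178  0.3828]
 [-0.4975 -0.5566  0.6653]
 [ 0.0016 -0.7676 -0.6409]]
```

View pics/s2.png

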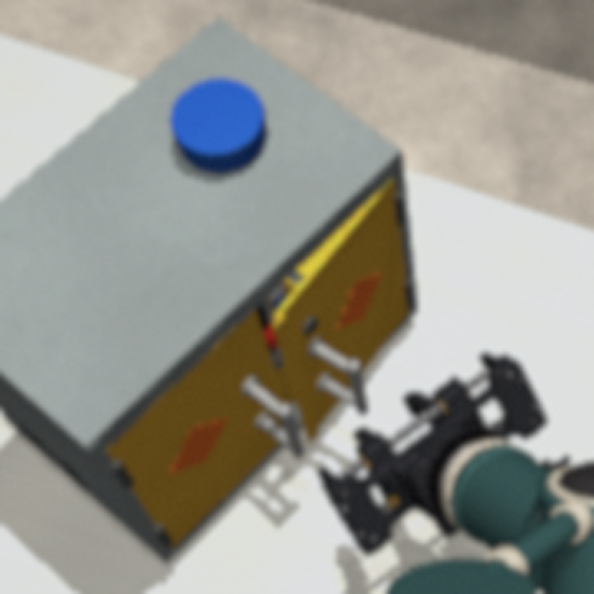

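The picture shows the gripper correctly oriented in front of the active handle: bar top near (352,360) and bottom near (363,408), with the fingers' area around (370–420, 400–445). I'll project the TCP and the modelled bars into the same crop to check.

```bash
python3 - <<'E'
from h import *
p,R=cur()
w=lambda X,n="side",o=(100,60):((proj(n,X)-o+.5)*3.3).round()
print("tcp",w(p),"fingers",[(w(p+R.apply([s*.02,0,0])),w(p+R.apply([s*.02,0,-.05]))) for s in(1,-1)],"body",w(p+R.apply([0.09,0,-.064])),w(p+R.apply([-.09,0,-.064])))
for a in(.05,.1,.15,.2): print(a,[w(cab(P,leaf(a,-1,.136,.045,z))) for z in(.191,.14,.089)],cab(P,leaf(a,-1,.136,.045,.14)))
print([w(cab(P,leaf(0,1,.136,.045,z))) for z in(.191,.089)])
print("strip", [w(cab(P,leaf(0,1,.168,0,z))) for z in(.273,.032)], "hingetop",w(cab(P,leaf(0,-1,0,0,.273))),w(cab(P,leaf(0,-1,0,0,.032))))
E
```

```text
tcp [387. 423.] fingers [(array([405., 410.]), array([431., 426.])), (array([368., 437.]), array([392., 454.]))] body [504. 384.] [330. 509.]
0.05 [array([343., 366.]), array([349., 391.]), array([354., 415.])] [0.6188 0.1452 0.14  ]
0.1 [array([348., 372.]), array([353., 397.]), array([358., 420.])] [0.615  0.1396 0.14  ]
0.15 [array([352., 377.]), array([357., 402.]), array([362., 425.])] [0.6115 0.1339 0.14  ]
0.2 [array([356., 382.]), array([361., 407.]), array([366., 430.])] [0.6084 0.1284 0.14  ]
[array([289., 410.]), array([304., 456.])]
strip [array([263., 309.]), array([300., 429.])] hingetop [399. 179.] [414. 315.]
```

View pics/t2.png

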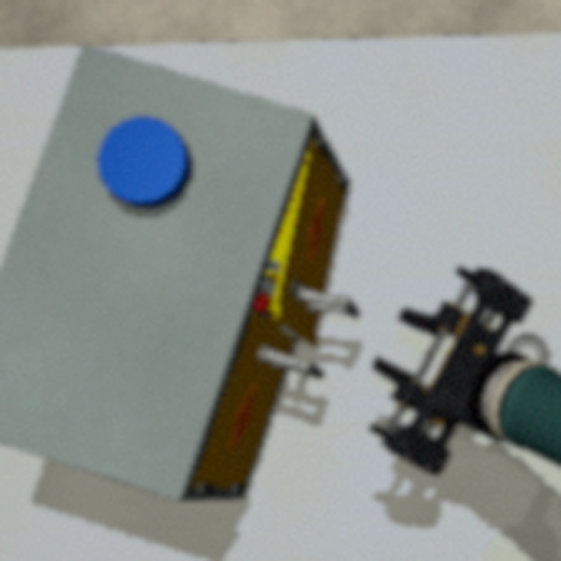

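```bash
python3 - <<'E'
from h import *
p,R=cur()
w=lambda X,n="top",o=(100,110):((proj(n,X)-o+.5)*3.3).round()
print("tips",[w(p+R.apply([s*.029,0,0])) for s in(1,-1)])
for a in(.05,.1,.15,.2): print(a,[w(cab(P,leaf(a,-1,.136,.045,z))) for z in(.191,.176,.089)])
print("pas",[w(cab(P,leaf(0,1,.136,.045,z))) for z in(.191,.176,.089)],"foot",w(cab(P,leaf(0,1,.136,0,.176))))
print("leaf edge a",[ (a,w(cab(P,leaf(a,-1,.166,0,.273)))) for a in (.1,.2)])
E
python3 - <<'E'
import cv2
a=cv2.imread("pics/s2.png")[300:500,200:450];b=cv2.imread("pics/t2.png")[240:440,200:450]
cv2.imwrite("pics/z2.png",cv2.resize(cv2.hconcat([a,b]),None,fx=1.6,fy=1.6))
E
```

```text
tips [array([407., 315.]), array([378., 368.])]
0.05 [array([333., 306.]), array([335., 308.]), array([346., 319.])]
0.1 [array([339., 310.]), array([341., 312.]), array([352., 322.])]
0.15 [array([345., 313.]), array([347., 315.]), array([357., 326.])]
0.2 [array([351., 316.]), array([353., 318.]), array([363., 329.])]
pas [array([306., 365.]), array([308., 366.]), array([321., 374.])] foot [264. 353.]
leaf edge a [(0.1, array([274., 311.])), (0.2, array([292., 314.]))]
```

View pics/z2.png

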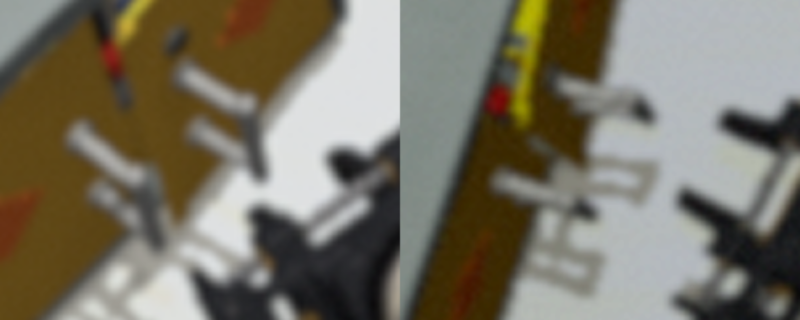

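```bash
sed -i 's/,-side\*np.sin(a)\])$/,side*np.sin(a)])/' h.py; grep -n "n=np" h.py; python3 - <<'E'
from h import *
o=np.array((100,60)),np.array((100,110))
w=lambda X,n,o:((proj(n,X)-o+.5)*3.3)
ob=[("side",o[0],.191,(356,359)),("side",o[0],.089,(364,412)),("top",o[1],.191,(345,302)),("top",o[1],.089,(357,314))]
r=least_squares(lambda a:np.concatenate([w(cab(P,leaf(a[0],-1,.136,.045,z)),n,oo)-x for n,oo,z,x in ob]),[.1]);print(r.x,r.fun)
r2=least_squares(lambda b:np.concatenate([w([b[0],b[1],z],n,oo)-x for n,oo,z,x in ob]),[.6,.1]);print("free",r2.x,r2.fun)
a=r.x[0];X=cab(P,leaf(a,-1,.136,.045,.145));print(X)
p,R=cur();print(rel(p,R,X+R.apply([0,0,.019]),R))
E
```

```text
12:    d=np.array([np.sin(-a),-side*np.cos(a)]);n=np.array([-np.cos(a),side*np.sin(a)])
[0.106] [-0.1979  5.4676  1.7557  1.4318 -2.0515 -1.7526 -1.6113 -0.2704]
free [0.6248 0.1358] [ 0.0702  4.542   2.0014  0.5593 -2.217  -2.6941 -1.7661 -1.1463]
[0.6239 0.1357 0.145 ]
(array([ 0.0124, -0.007 ,  0.0918]), array([0., 0., 0.]))
```

Emit:
move_arm:
  moves:
    - {"travel": [0.0125,-0.007,0.02],"angular": [0,0,0]}
    - {"travel": [0.0125,-0.007,0.045],"angular": [0,0,0]}
    - {"travel": [0.0125,-0.007,0.07],"angular": [0,0,0]}
    - {"travel": [0.0125,-0.007,0.092],"angular": [0,0,0]}
    - {"travel": [0.0125,-0.007,0.092],"angular": [0,0,0]}

```text
t: 2.8
tcp_pos: [0.6324, 0.147, 0.1356]
tcp_rot: [0.876, -0.234, 0.107, -0.408]
contact_force: [-0.6, -0.6, -0.3]
gripper_width: 0.04
```

Emit:
move_arm:
  moves:
    - {"travel": [0,0,0],"angular": [0,0,0]}
    - {"travel": [0,0,0],"angular": [0,0,0]}
    - {"travel": [0,0,0],"angular": [0,0,0]}
    - {"travel": [0,0,0],"angular": [0,0,0]}
  claw: 1
  squeeze: 12

```text
t: 3.2
tcp_pos: [0.6304, 0.1471, 0.1375]
tcp_rot: [0.876, -0.233, 0.107, -0.41]
contact_force: [-9.3, -0.7, 6.1]
gripper_width: 0.0112
```

```bash
python3 st.py
```

```text
t 3.2 q [-0.2072  0.2052  2.1408  1.1858  0.9089 -0.5242] tcp [0.6304 0.1471 0.1375] [ 0.8757 -0.2325  0.1066 -0.4096] F [-9.2673 -0.6527  6.0817] w 0.011236916401287994
```

```bash
cat > arc.py <<'E'
from h import *
def rows(p,R,hinge,dtheta,dh,n,off=.019,dz=0):
    b0=p-R.apply([0,0,off]);out=[];p0,R0=p,R
    for i in range(1,n+1):
        f=i/n;v=np.r_[b0[:2]-hinge,0];b=np.r_[hinge,b0[2]+dz*f]+Rn.from_rotvec([0,0,dtheta*f]).apply(v)
        Ri=Rn.from_rotvec([0,0,dh*f])*R;pi=b+Ri.apply([0,0,off])
        t,a=rel(p0,R0,pi,Ri);out.append('{"travel": [%.3f, %.3f, %.3f], "angular": [%.3f, %.3f, %.3f]}'%(*t,*a))
        if i%5==0 or i==n: print("["+", ".join(out)+"]",pi.round(3));out=[];p0,R0=pi,Ri
E
python3 - <<'E'
from arc import *
p,R=cur();rows(p,R,np.array([.767,.1513]),1.46,np.radians(22),20)
E
```

```text
[{"travel": [0.006, 0.005, -0.006], "angular": [-0.000, -0.015, -0.012]}, {"travel": [0.013, 0.010, -0.012], "angular": [-0.000, -0.029, -0.025]}, {"travel": [0.021, 0.015, -0.018], "angular": [-0.000, -0.044, -0.037]}, {"travel": [0.029, 0.019, -0.023], "angular": [-0.000, -0.059, -0.049]}, {"travel": [0.037, 0.023, -0.028], "angular": [-0.000, -0.074, -0.062]}] [0.645 0.098 0.137]
[{"travel": [0.008, 0.004, -0.005], "angular": [-0.000, -0.015, -0.012]}, {"travel": [0.017, 0.008, -0.009], "angular": [-0.000, -0.029, -0.025]}, {"travel": [0.026, 0.011, -0.013], "angular": [-0.000, -0.044, -0.037]}, {"travel": [0.035, 0.013, -0.016], "angular": [-0.000, -0.059, -0.049]}, {"travel": [0.045, 0.016, -0.019], "angular": [-0.000, -0.074, -0.062]}] [0.676 0.057 0.137]
[{"travel": [0.010, 0.002, -0.003], "angular": [-0.000, -0.015, -0.012]}, {"travel": [0.019, 0.004, -0.005], "angular": [-0.000, -0.029, -0.025]}, {"travel": [0.029, 0.006, -0.007], "angular": [-0.000, -0.044, -0.037]}, {"travel": [0.040, 0.007, -0.008], "angular": [-0.000, -0.059, -0.049]}, {"travel": [0.050, 0.007, -0.009], "angular": [-0.000, -0.074, -0.062]}] [0.719 0.03  0.137]
[{"travel": [0.010, 0.001, -0.001], "angular": [-0.000, -0.015, -0.012]}, {"travel": [0.021, 0.001, -0.001], "angular": [-0.000, -0.029, -0.025]}, {"travel": [0.031, 0.000, -0.001], "angular": [-0.000, -0.044, -0.037]}, {"travel": [0.041, -0.001, 0.000], "angular": [-0.000, -0.059, -0.049]}, {"travel": [0.051, -0.002, 0.002], "angular": [-0.000, -0.074, -0.062]}] [0.77  0.021 0.137]
```

Pull the first half, checking the forces.

Emit:
move_arm:
  moves:
    - {"travel": [0.006,0.005,-0.006],"angular": [0,-0.015,-0.012]}
    - {"travel": [0.013,0.01,-0.012],"angular": [0,-0.029,-0.025]}
    - {"travel": [0.021,0.015,-0.018],"angular": [0,-0.044,-0.037]}
    - {"travel": [0.029,0.019,-0.023],"angular": [0,-0.059,-0.049]}
    - {"travel": [0.037,0.023,-0.028],"angular": [0,-0.074,-0.062]}
  squeeze: 20

```text
t: 3.7
tcp_pos: [0.6448, 0.0962, 0.1374]
tcp_rot: [0.886, -0.19, 0.087, -0.414]
contact_force: [-3.6, 2.1, -0.4]
gripper_width: 0.0114
```

Emit:
move_arm:
  moves:
    - {"travel": [0.008,0.004,-0.005],"angular": [0,-0.015,-0.012]}
    - {"travel": [0.017,0.008,-0.009],"angular": [0,-0.029,-0.025]}
    - {"travel": [0.026,0.011,-0.013],"angular": [0,-0.044,-0.037]}
    - {"travel": [0.035,0.013,-0.016],"angular": [0,-0.059,-0.049]}
    - {"travel": [0.045,0.016,-0.019],"angular": [0,-0.074,-0.062]}

```text
t: 4.2
tcp_pos: [0.6768, 0.0543, 0.1374]
tcp_rot: [0.894, -0.148, 0.068, -0.417]
contact_force: [-1.6, 4.1, -0.8]
gripper_width: 0.011
```

```bash
python3 st.py; python3 - <<'E'
from h import *
p,R=cur();b=p-R.apply([0,0,.019]);print(b,np.degrees(np.arctan2(*(b[:2]-[.767,.1513])[::-1])),np.linalg.norm(b[:2]-[.767,.1513]))
E
```

```text
t 4.2 q [-0.3539  0.3893  1.8898  0.9902  1.1574 -0.5908] tcp [0.6768 0.0543 0.1374] [ 0.8941 -0.1481  0.068  -0.4171] F [-1.6293  4.0547 -0.8065] w 0.010976351707936548
[0.6721 0.0405 0.1496] -130.5673605865026 0.14586612698452003
```

Emit:
move_arm:
  moves:
    - {"travel": [0.01,0.002,-0.003],"angular": [0,-0.015,-0.012]}
    - {"travel": [0.019,0.004,-0.005],"angular": [0,-0.029,-0.025]}
    - {"travel": [0.029,0.006,-0.007],"angular": [0,-0.044,-0.037]}
    - {"travel": [0.04,0.007,-0.008],"angular": [0,-0.059,-0.049]}
    - {"travel": [0.05,0.007,-0.009],"angular": [0,-0.074,-0.062]}

```text
t: 4.7
tcp_pos: [0.7209, 0.027, 0.1374]
tcp_rot: [0.9, -0.105, 0.048, -0.42]
contact_force: [-2.0, 1.7, -1.5]
gripper_width: 0.0111
```

Emit:
move_arm:
  moves:
    - {"travel": [0.01,0.001,-0.001],"angular": [0,-0.015,-0.012]}
    - {"travel": [0.021,0.001,-0.001],"angular": [0,-0.029,-0.025]}
    - {"travel": [0.031,0,-0.001],"angular": [0,-0.044,-0.037]}
    - {"travel": [0.041,-0.001,0],"angular": [0,-0.059,-0.049]}
    - {"travel": [0.051,-0.002,0.002],"angular": [0,-0.074,-0.062]}

```text
t: 5.2
tcp_pos: [0.7712, 0.0174, 0.1374]
tcp_rot: [0.904, -0.062, 0.028, -0.421]
contact_force: [-2.3, -1.5, 0.4]
gripper_width: 0.0109
```

```bash
python3 st.py; python3 - <<'E'
from h import *
p,R=cur();b=p-R.apply([0,0,.019]);print(b,np.degrees(np.arctan2(*(b[:2]-[.767,.1513])[::-1]))+360-180.2,np.linalg.norm(b[:2]-[.767,.1513]));print(R.as_matrix())
E
```

```text
t 5.2 q [-0.3479  0.6273  1.5201  0.8719  1.3545 -0.5733] tcp [0.7712 0.0174 0.1374] [ 0.9045 -0.0617  0.0277 -0.4211] F [-2.3039 -1.4816  0.4406] w 0.010945512343313262
[0.7693 0.003  0.1496] 90.6916514640057 0.1483109819470209
[[ 0.9908 -0.0884  0.1021]
 [-0.135  -0.6377  0.7583]
 [-0.0019 -0.7652 -0.6438]]
```

Emit:
move_arm:
  moves:
    - {"travel": [0,0,0],"angular": [0,0,0]}
    - {"travel": [0,0,0],"angular": [0,0,0]}
    - {"travel": [0,0,0],"angular": [0,0,0]}
    - {"travel": [0,0,-0.015],"angular": [0,0,0]}
    - {"travel": [0,0,-0.035],"angular": [0,0,0]}
  claw: 0.36

```text
t: 5.7
tcp_pos: [0.7672, -0.0077, 0.1606]
tcp_rot: [0.904, -0.062, 0.028, -0.422]
contact_force: [0.2, -0.2, 0.7]
gripper_width: 0.0285
```

Emit:
move_arm:
  moves:
    - {"travel": [0,0,-0.03],"angular": [0,0,0]}
    - {"travel": [0,0,-0.06],"angular": [0,0,0]}
    - {"travel": [0,0,-0.09],"angular": [0,0,0]}
    - {"travel": [0,0,-0.12],"angular": [0,0,0]}

```text
t: 6.1
tcp_pos: [0.7554, -0.1013, 0.2402]
tcp_rot: [0.904, -0.062, 0.03, -0.421]
contact_force: [-0.6, 0.3, -0.1]
gripper_width: 0.0281
```

```bash
python3 st.py; python3 - <<'E'
from h import *
import json,cv2
L=[json.loads(l) for l in open("log.jsonl")]
def fk(k,q):
    r=Rn.from_euler("Z",q[0]);return np.array([0,0,k[1]])+r.apply([k[0],0,0])+(r*Rn.from_euler("Y",q[1])).apply([0,0,k[2]])+(r*Rn.from_euler("Y",q[1]+q[2])).apply([k[3],0,k[4]])+rot(q).apply([0,0,k[5]])
f=lambda k:np.concatenate([fk(k,d["qpos"])-d["tcp_pos"] for d in L])
r=least_squares(f,[0,.3,.4,0,.4,.25]);print(r.x,abs(r.fun).max())
t=ctrl.grab_frame("top")[110:300,70:320]
cv2.imwrite("pics/t3.png",cv2.convertScaleAbs(cv2.resize(t[:,:,::-1],None,fx=3,fy=3,interpolation=cv2.INTER_CUBIC),alpha=1.6))
s=ctrl.grab_frame("side")[60:250,70:320]
cv2.imwrite("pics/s3.png",cv2.resize(s[:,:,::-1],None,fx=3,fy=3,interpolation=cv2.INTER_CUBIC))
E
```

```text
t 6.1 q [-0.4941  0.5834  1.384   0.8005  1.568  -0.5279] tcp [ 0.7554 -0.1013  0.2402] [ 0.9043 -0.0621  0.0296 -0.4212] F [-0.5762  0.3332 -0.1384] w 0.028098657867492858
[-0.0261  0.2814  0.5303  0.0094  0.597   0.3733] 0.020785084154936462
```

View pics/s3.png

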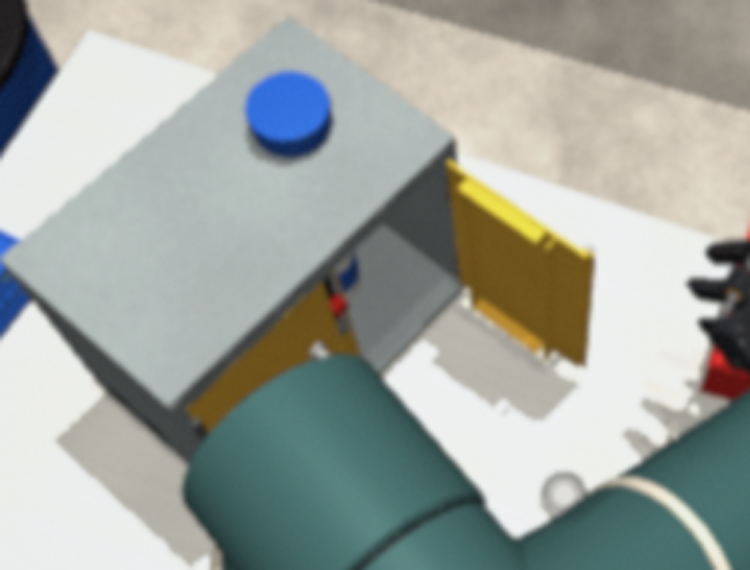

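```bash
python3 - <<'E'
from h import *
import json
L=[json.loads(l) for l in open("log.jsonl")]
for z in(.17,.18,.19,.2,.21,.22,.23): print(z,((proj("side",cab(P,(-.104,-.013,z)))-[70,60]+.5)*3).round(1))
def fk(k,q):
    r=Rn.from_euler("Z",q[0]);r3=r*Rn.from_euler("Y",q[1]+q[2])
    return np.array([0,0,k[1]])+r.apply([k[0],0,0])+(r*Rn.from_euler("Y",q[1])).apply([0,0,k[2]])+r3.apply([k[3],0,k[4]])+(r3*Rn.from_euler("Z",q[3])*Rn.from_euler("Y",q[4])).apply([k[6],0,k[5]])
f=lambda k:np.concatenate([fk(k,d["qpos"])-d["tcp_pos"] for d in L])
r=least_squares(f,[0,.3,.4,0,.4,.25,0]);print(len(L),r.x,abs(r.fun).max())
print(r.fun.reshape(-1,3))
p,R=cur();a=P[2]
for e,off in((40,.09),(40,0)):
    R1=ori(np.degrees(a),e,-1)
    for z in(.245,):
        tip=cab(P,(-.097,-.024,z))-R1.as_matrix()[:,2]*off
        print(e,off,tip,rel(p,R,tip,R1))
E
```

```text
0.17 [349.7 319.8]
0.18 [348.3 315.1]
0.19 [346.8 310.3]
0.2 [345.4 305.5]
0.21 [343.9 300.5]
0.22 [342.4 295.5]
0.23 [340.8 290.4]
7 [-0.0279  0.2822  0.5309  0.0094  0.5948  0.375  -0.0041] 0.020720051220017854
[[-0.0207 -0.0138 -0.0014]
 [-0.0145 -0.0203 -0.0014]
 [-0.0014  0.      0.0014]
 [ 0.0013 -0.0021 -0.0008]
 [-0.0014  0.0009 -0.0009]
 [ 0.0009  0.0001 -0.0007]
 [ 0.0002 -0.0001  0.0038]]
40 0.09 [0.612  0.1431 0.3029] (array([-0.178 , -0.1914,  0.132 ]), array([0.002 , 0.1395, 0.1275]))
40 0 [0.6343 0.2084 0.245 ] (array([-0.1655, -0.1907,  0.2211]), array([0.002 , 0.1395, 0.1275]))
```

```bash
python3 - <<'E'
from h import *
import cv2
for n,(u0,v0,u1,v1) in dict(side=(165,145,200,185),top=(140,180,200,225)).items():
    f=ctrl.grab_frame(n).astype(int);c=f[v0:v1,u0:u1];r=c[:,:,0]-np.maximum(c[:,:,1],c[:,:,2])
    w=np.where((r>45)&(c[:,:,1]<c[:,:,0]*.45),r,0);ys,xs=np.nonzero(w)
    if len(xs):
        print(n,len(xs),"cent",u0+(w*np.arange(u1-u0)).sum()/w.sum(),v0+(w.T*np.arange(v1-v0)).sum()/w.sum(),"box",xs.min()+u0,xs.max()+u0,ys.min()+v0,ys.max()+v0)
    for z in(.195,.205,.215,.225):
        B=np.array([proj(n,cab(P,(x,y,zz))) for x in(-.104,-.09) for y in(-.021,-.005) for zz in(z,z-.016)])
        print(z,"front-face c",proj(n,cab(P,(-.104,-.013,z-.008))).round(1),"top c",proj(n,cab(P,(-.097,-.013,z))).round(1),"box",B.min(0).round(1),B.max(0).round(1))
E
```

```text
side 27 cent 181.97798613942112 160.91398287810844 box 180 184 158 164
0.195 front-face c [185.3 163.4] top c [183.1 160.8] box [179.5 157.5] [187.5 166.6]
0.205 front-face c [184.8 161.8] top c [182.6 159.1] box [178.9 155.9] [187.1 165. ]
0.215 front-face c [184.3 160.2] top c [182.1 157.4] box [178.4 154.2] [186.6 163.4]
0.225 front-face c [183.8 158.5] top c [181.6 155.8] box [177.8 152.5] [186.1 161.7]
top 13 cent 179.124191461837 201.45407503234154 box 178 181 200 203
0.195 front-face c [181.7 202. ] top c [179.1 201. ] box [176.2 198. ] [182.9 204.7]
0.205 front-face c [181.1 201.6] top c [178.5 200.6] box [175.6 197.5] [182.4 204.3]
0.215 front-face c [180.5 201.1] top c [177.9 200.1] box [175. 197.] [181.8 203.9]
0.225 front-face c [179.9 200.7] top c [177.3 199.7] box [174.3 196.6] [181.2 203.5]
```

```bash
python3 - <<'E'
from h import *
p,R=cur();R1=ori(np.degrees(P[2]),40,-1);z=R1.as_matrix()[:,2]
A=np.array([.60,-.05,.29]);T=cab(P,(-.097,-.024,.235));B=T-.09*z
print(rel(p,R,A,R1));print(rel(A,R1,B,R1));print(rel(B,R1,T,R1),T,B,R1.as_matrix())
print("down",R1.inv().apply([0,0,-1]),"cab x",R1.inv().apply(np.r_[np.cos(P[2]),np.sin(P[2]),0]))
E
```

```text
(array([-0.1614, -0.0575, -0.0112]), array([0.0007, 0.1452, 0.1246]))
(array([-0.0512, -0.1221,  0.1411]), array([0., 0., 0.]))
(array([ 0.  , -0.  ,  0.09]), array([0., 0., 0.])) [0.6343 0.2084 0.235 ] [0.612  0.1431 0.2929] [[ 0.9461 -0.2082  0.2481]
 [-0.3239 -0.6081  0.7248]
 [ 0.     -0.766  -0.6428]]
down [0.     0.766  0.6428] cab x [ 0.     -0.6428  0.766 ]
```

Emit:
move_arm:
  moves:
    - {"travel": [-0.032,-0.0115,-0.002],"angular": [0,0.029,0.025]}
    - {"travel": [-0.064,-0.023,-0.004],"angular": [0,0.058,0.05]}
    - {"travel": [-0.096,-0.0345,-0.006],"angular": [0,0.087,0.075]}
    - {"travel": [-0.128,-0.046,-0.008],"angular": [0,0.116,0.1]}
    - {"travel": [-0.161,-0.0575,-0.011],"angular": [0.001,0.145,0.125]}
  claw: 1

```text
t: 6.8
tcp_pos: [0.5982, -0.0467, 0.2875]
tcp_rot: [0.894, -0.149, 0.067, -0.418]
contact_force: [1.1, 0.4, 0.6]
gripper_width: 0.0002
```

Emit:
move_arm:
  moves:
    - {"travel": [-0.01,-0.024,0.028],"angular": [0,0,0]}
    - {"travel": [-0.02,-0.049,0.056],"angular": [0,0,0]}
    - {"travel": [-0.031,-0.073,0.085],"angular": [0,0,0]}
    - {"travel": [-0.041,-0.098,0.113],"angular": [0,0,0]}
    - {"travel": [-0.051,-0.122,0.141],"angular": [0,0,0]}

```text
t: 7.3
tcp_pos: [0.6106, 0.1468, 0.2908]
tcp_rot: [0.894, -0.149, 0.067, -0.418]
contact_force: [-0.0, 0.4, -0.8]
gripper_width: 0.0002
```

```bash
python3 st.py; python3 - <<'E'
from h import *
p,R=cur();print(R.as_matrix());R1=ori(np.degrees(P[2]),40,-1)
T=cab(P,(-.097,-.024,.235));print(rel(p,R,T,R1))
E
```

```text
t 7.3 q [-0.2345  0.0597  1.9729  0.9509  1.2167 -0.3087] tcp [0.6106 0.1468 0.2908] [ 0.8939 -0.1486  0.0666 -0.4176] F [-0.0052  0.442  -0.8375] w 0.00016231431194465396
[[ 0.947  -0.21    0.2431]
 [-0.3212 -0.607   0.7269]
 [-0.0051 -0.7664 -0.6423]]
(array([0.0029, 0.0004, 0.0863]), array([-0.0006,  0.0054, -0.0021]))
```

Emit:
move_arm:
  moves:
    - {"travel": [0.003,0,0.02],"angular": [0,0.005,0]}
    - {"travel": [0.003,0,0.045],"angular": [0,0.005,0]}
    - {"travel": [0.003,0,0.065],"angular": [0,0.005,0]}
    - {"travel": [0.003,0,0.078],"angular": [0,0.005,0]}
    - {"travel": [0.003,0,0.086],"angular": [0,0.005,0]}

```text
t: 7.8
tcp_pos: [0.6346, 0.2072, 0.2348]
tcp_rot: [0.894, -0.149, 0.068, -0.417]
contact_force: [-0.3, -0.2, 0.6]
gripper_width: 0.0007
```

```bash
python3 st.py; python3 - <<'E'
from h import *
import cv2
s=ctrl.grab_frame("side")[60:250,100:300]
cv2.imwrite("pics/s4.png",cv2.resize(s[:,:,::-1],None,fx=3,fy=3,interpolation=cv2.INTER_CUBIC))
E
```

```text
t 7.8 q [-0.1168  0.1459  1.9911  1.0237  1.0699 -0.3425] tcp [0.6346 0.2072 0.2348] [ 0.8939 -0.1494  0.0683 -0.4171] F [-0.2936 -0.1765  0.6102] w 0.000713715036024989
```

View pics/s4.png

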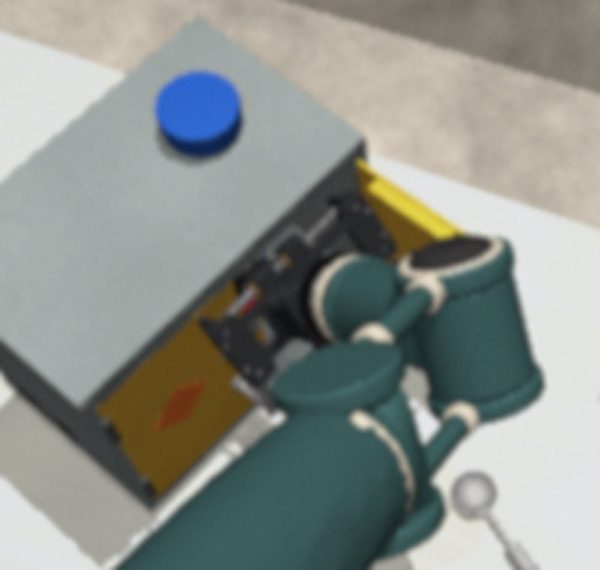

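Emit:
move_arm:
  moves:
    - {"travel": [0,0.003,0.0025],"angular": [0,0,0]}
    - {"travel": [0,0.0055,0.0045],"angular": [0,0,0]}
    - {"travel": [0,0.008,0.0065],"angular": [0,0,0]}
    - {"travel": [0,0.0115,0.0095],"angular": [0,0,0]}

```text
t: 8.25
tcp_pos: [0.6363, 0.2051, 0.222]
tcp_rot: [0.894, -0.15, 0.071, -0.417]
contact_force: [0.7, -0.0, -0.3]
gripper_width: 0.0006
```

Emit:
move_arm:
  moves:
    - {"travel": [0,0.0015,0.0013],"angular": [0,0,0]}
    - {"travel": [0,0.0023,0.0019],"angular": [0,0,0]}

```text
t: 8.45
tcp_pos: [0.6357, 0.2055, 0.2184]
tcp_rot: [0.894, -0.15, 0.07, -0.417]
contact_force: [0.6, 0.4, 0.8]
gripper_width: 0.0005
```

Emit:
move_arm:
  moves:
    - {"travel": [0,0.0015,0.0013],"angular": [0,0,0]}
    - {"travel": [0,0.0023,0.0019],"angular": [0,0,0]}

```text
t: 8.65
tcp_pos: [0.6358, 0.2056, 0.2156]
tcp_rot: [0.894, -0.15, 0.07, -0.417]
contact_force: [-0.8, 0.1, -0.1]
gripper_width: 0.0003
```

Emit:
move_arm:
  moves:
    - {"travel": [0,0.0015,0.0013],"angular": [0,0,0]}
    - {"travel": [0,0.0023,0.0019],"angular": [0,0,0]}

```text
t: 8.85
tcp_pos: [0.6357, 0.2057, 0.2125]
tcp_rot: [0.894, -0.15, 0.07, -0.417]
contact_force: [-0.5, -0.2, -0.5]
gripper_width: 0.0005
```

Emit:
move_arm:
  moves:
    - {"travel": [0,0.0015,0.0013],"angular": [0,0,0]}
    - {"travel": [0,0.0023,0.0019],"angular": [0,0,0]}

```text
t: 9.05
tcp_pos: [0.6357, 0.2056, 0.2095]
tcp_rot: [0.894, -0.15, 0.07, -0.417]
contact_force: [-0.2, -0.2, 0.4]
gripper_width: -0.0
```

Emit:
move_arm:
  moves:
    - {"travel": [-0.002,-0.001,0.001],"angular": [0,0,0]}
    - {"travel": [-0.002,-0.002,0.0025],"angular": [0,0,0]}

```text
t: 9.25
tcp_pos: [0.6347, 0.2094, 0.2096]
tcp_rot: [0.894, -0.15, 0.07, -0.417]
contact_force: [1.0, 0.2, 0.2]
gripper_width: 0.0002
```

Emit:
move_arm:
  moves:
    - {"travel": [0,0.0015,0.0013],"angular": [0,0,0]}
    - {"travel": [0,0.0023,0.0019],"angular": [0,0,0]}

```text
t: 9.45
tcp_pos: [0.6349, 0.2094, 0.2065]
tcp_rot: [0.894, -0.149, 0.07, -0.417]
contact_force: [1.1, -0.3, -0.2]
gripper_width: 0.0004
```

Emit:
move_arm:
  moves:
    - {"travel": [0,0.0015,0.0013],"angular": [0,0,0]}
    - {"travel": [0,0.0023,0.0019],"angular": [0,0,0]}

```text
t: 9.65
tcp_pos: [0.6348, 0.2093, 0.2034]
tcp_rot: [0.894, -0.15, 0.07, -0.417]
contact_force: [0.8, 0.5, 0.1]
gripper_width: 0.0005
```

Emit:
move_arm:
  moves:
    - {"travel": [0,0.0015,0.0013],"angular": [0,0,0]}
    - {"travel": [0,0.0023,0.0019],"angular": [0,0,0]}

```text
t: 9.85
tcp_pos: [0.6352, 0.2093, 0.201]
tcp_rot: [0.894, -0.15, 0.07, -0.418]
contact_force: [-0.2, -0.3, 3.5]
gripper_width: 0.0003
```

Emit:
move_arm:
  moves:
    - {"travel": [0,0.0015,0.0013],"angular": [0,0,0]}
    - {"travel": [0,0.0023,0.0019],"angular": [0,0,0]}

```text
t: 10.05
tcp_pos: [0.6352, 0.2093, 0.1982]
tcp_rot: [0.894, -0.15, 0.07, -0.417]
contact_force: [-1.5, -0.2, 3.3]
gripper_width: 0.0004
```

Emit:
move_arm:
  moves:
    - {"travel": [0,0.0015,0.0013],"angular": [0,0,0]}
    - {"travel": [0,0.003,0.0025],"angular": [0,0,0]}
    - {"travel": [0,0.0046,0.0038],"angular": [0,0,0]}

```text
t: 10.35
tcp_pos: [0.6351, 0.2092, 0.1918]
tcp_rot: [0.894, -0.15, 0.07, -0.417]
contact_force: [-0.8, -0.6, 3.1]
gripper_width: 0.0005
```

Emit:
move_arm:
  moves:
    - {"travel": [0,0.0015,0.0013],"angular": [0,0,0]}
    - {"travel": [0,0.0023,0.0019],"angular": [0,0,0]}

```text
t: 10.55
tcp_pos: [0.635, 0.2091, 0.1885]
tcp_rot: [0.894, -0.15, 0.07, -0.417]
contact_force: [-0.1, -0.5, 3.5]
gripper_width: 0.0004
```

Emit:
move_arm:
  moves:
    - {"travel": [0,0.0015,0.0013],"angular": [0,0,0]}
    - {"travel": [0,0.0023,0.0019],"angular": [0,0,0]}

```text
t: 10.75
tcp_pos: [0.635, 0.2091, 0.1856]
tcp_rot: [0.894, -0.15, 0.07, -0.417]
contact_force: [-0.1, -0.7, 3.9]
gripper_width: 0.0005
```

```bash
python3 st.py; python3 - <<'E'
from h import *
p,R=cur();d=p-[P[0],P[1],0];print(Rn.from_rotvec([0,0,-P[2]]).apply(d))
E
```

```text
t 10.75 q [-0.1132  0.206   2.0262  1.075   1.0172 -0.4381] tcp [0.635  0.2091 0.1856] [ 0.8937 -0.1497  0.0699 -0.4171] F [-0.0563 -0.6591  3.8828] w 0.0004541451496167178
[-0.0961 -0.0244  0.1856]
```

Bolt slides at about 3.5 N; ~16–17 mm drawn. Now in 1 mm steps to the stop.

Emit:
move_arm:
  moves:
    - {"travel": [0,0.0008,0.0006],"angular": [0,0,0]}
    - {"travel": [0,0.0015,0.0013],"angular": [0,0,0]}

```text
t: 10.95
tcp_pos: [0.6349, 0.2092, 0.1837]
tcp_rot: [0.894, -0.15, 0.07, -0.417]
contact_force: [-0.5, 0.4, 3.4]
gripper_width: 0.0007
```

Emit:
move_arm:
  moves:
    - {"travel": [0,0.0004,0.0003],"angular": [0,0,0]}
    - {"travel": [0,0.0008,0.0006],"angular": [0,0,0]}

```text
t: 11.15
tcp_pos: [0.6349, 0.2091, 0.1828]
tcp_rot: [0.894, -0.15, 0.07, -0.417]
contact_force: [-0.0, -0.9, 4.0]
gripper_width: 0.0005
```

Emit:
move_arm:
  moves:
    - {"travel": [0,0.0004,0.0003],"angular": [0,0,0]}
    - {"travel": [0,0.0008,0.0006],"angular": [0,0,0]}

```text
t: 11.35
tcp_pos: [0.6349, 0.2091, 0.1818]
tcp_rot: [0.894, -0.15, 0.07, -0.417]
contact_force: [0.2, -0.6, 2.9]
gripper_width: 0.0009
```

Emit:
move_arm:
  moves:
    - {"travel": [0,0.0004,0.0003],"angular": [0,0,0]}
    - {"travel": [0,0.0008,0.0006],"angular": [0,0,0]}

```text
t: 11.55
tcp_pos: [0.6349, 0.209, 0.1808]
tcp_rot: [0.894, -0.15, 0.07, -0.417]
contact_force: [-0.8, -2.3, 3.6]
gripper_width: 0.0006
```

Emit:
move_arm:
  moves:
    - {"travel": [0,0.0004,0.0003],"angular": [0,0,0]}
    - {"travel": [0,0.0008,0.0006],"angular": [0,0,0]}

```text
t: 11.75
tcp_pos: [0.6351, 0.2091, 0.1804]
tcp_rot: [0.894, -0.149, 0.07, -0.418]
contact_force: [-0.1, -1.5, 6.3]
gripper_width: 0.0006
```

Emit:
move_arm:
  moves:
    - {"travel": [0,0.0004,0.0003],"angular": [0,0,0]}
    - {"travel": [0,0.0008,0.0006],"angular": [0,0,0]}

```text
t: 11.95
tcp_pos: [0.6353, 0.2092, 0.1802]
tcp_rot: [0.893, -0.149, 0.07, -0.418]
contact_force: [-2.3, -1.9, 8.6]
gripper_width: 0.0005
```

Emit:
move_arm:
  moves:
    - {"travel": [0,0,-0.01],"angular": [0,0,0]}
    - {"travel": [0,0,-0.035],"angular": [0,0,0]}
    - {"travel": [0,0,-0.065],"angular": [0,0,0]}
    - {"travel": [0,0,-0.095],"angular": [0,0,0]}
    - {"travel": [0,0,-0.12],"angular": [0,0,0]}

```text
t: 12.45
tcp_pos: [0.6038, 0.1207, 0.2557]
tcp_rot: [0.894, -0.15, 0.069, -0.417]
contact_force: [0.6, 0.2, -0.1]
gripper_width: 0.0005
```

```bash
python3 st.py; python3 - <<'E'
from h import *
p,R=cur();R1=ori(np.degrees(P[2]),40,-1);z=R1.as_matrix()[:,2]
b=cab(P,leaf(0,1,.136,.045,.145));G=b+.019*z;print(b,G);print(rel(p,R,G-.085*z,R1));print(rel(G-.085*z,R1,G,R1))
f=ctrl.grab_frame("side").astype(int);c=f[145:190,165:205];r=c[:,:,0]-np.maximum(c[:,:,1],c[:,:,2]);w=np.where((r>45)&(c[:,:,1]<c[:,:,0]*.45),r,0);ys,xs=np.nonzero(w)
if len(xs):print(len(xs),xs.mean()+165,ys.mean()+145)
print(proj("side",cab(P,(-.104,-.013,.187-.022))))
E
```

```text
t 12.45 q [-0.284   0.0891  2.0111  0.9584  1.207  -0.3949] tcp [0.6038 0.1207 0.2557] [ 0.894  -0.1498  0.0693 -0.4165] F [ 0.6024  0.1627 -0.0778] w 0.0005357001500358288
[0.5625 0.1716 0.145 ] [0.5672 0.1854 0.1328]
(array([-0.0554,  0.0625,  0.0318]), array([ 0.0008, -0.0008, -0.0019]))
(array([-0.   , -0.   ,  0.085]), array([0., 0., 0.]))
26 183.0 164.1153846153846
[186.3044 166.8941]
```

Emit:
move_arm:
  moves:
    - {"travel": [-0.014,0.016,0.008],"angular": [0,0,0]}
    - {"travel": [-0.028,0.032,0.016],"angular": [0,0,0]}
    - {"travel": [-0.042,0.048,0.024],"angular": [0,0,0]}
    - {"travel": [-0.0555,0.0625,0.032],"angular": [0.001,-0.001,-0.002]}
    - {"travel": [-0.0555,0.0625,0.032],"angular": [0.001,-0.001,-0.002]}
  claw: 0

```text
t: 13.0
tcp_pos: [0.5433, 0.1261, 0.1835]
tcp_rot: [0.894, -0.15, 0.066, -0.417]
contact_force: [-0.6, 0.2, -0.3]
gripper_width: 0.0383
```

Emit:
move_arm:
  moves:
    - {"travel": [0,0,0.02],"angular": [0,0,0]}
    - {"travel": [0,0,0.045],"angular": [0,0,0]}
    - {"travel": [0,0,0.07],"angular": [0,0,0]}
    - {"travel": [0,0,0.085],"angular": [0,0,0]}
    - {"travel": [0,0,0.085],"angular": [0,0,0]}

```text
t: 13.5
tcp_pos: [0.5679, 0.1882, 0.1317]
tcp_rot: [0.894, -0.148, 0.068, -0.418]
contact_force: [-0.1, -0.9, -0.2]
gripper_width: 0.044
```

Emit:
move_arm:
  moves:
    - {"travel": [0,0,0],"angular": [0,0,0]}
    - {"travel": [0,0,0],"angular": [0,0,0]}
    - {"travel": [0,0,0],"angular": [0,0,0]}
    - {"travel": [0,0,0],"angular": [0,0,0]}
  claw: 1
  squeeze: 20

```text
t: 13.9
tcp_pos: [0.5682, 0.1867, 0.1335]
tcp_rot: [0.894, -0.148, 0.07, -0.418]
contact_force: [-10.5, 0.0, 5.3]
gripper_width: 0.0143
```

```bash
python3 st.py; python3 - <<'E'
from arc import *
p,R=cur();rows(p,R,np.array([.449,.2601]),-.87,np.radians(-8),15)
E
```

```text
t 13.9 q [-0.1753  0.1771  2.1862  1.1212  1.001  -0.6039] tcp [0.5682 0.1867 0.1335] [ 0.8936 -0.1481  0.0699 -0.4178] F [-10.5279   0.001    5.31  ] w 0.014331841790803396
[{"travel": [-0.003, 0.005, -0.006], "angular": [-0.000, 0.007, 0.006]}, {"travel": [-0.006, 0.010, -0.012], "angular": [-0.000, 0.014, 0.012]}, {"travel": [-0.010, 0.015, -0.018], "angular": [-0.000, 0.021, 0.018]}, {"travel": [-0.014, 0.019, -0.023], "angular": [-0.000, 0.029, 0.024]}, {"travel": [-0.018, 0.024, -0.029], "angular": [-0.000, 0.036, 0.030]}] [0.539 0.157 0.134]
[{"travel": [-0.005, 0.004, -0.005], "angular": [-0.000, 0.007, 0.006]}, {"travel": [-0.009, 0.009, -0.010], "angular": [-0.000, 0.014, 0.012]}, {"travel": [-0.015, 0.013, -0.015], "angular": [-0.000, 0.021, 0.018]}, {"travel": [-0.020, 0.017, -0.020], "angular": [-0.000, 0.029, 0.024]}, {"travel": [-0.026, 0.020, -0.024], "angular": [-0.000, 0.036, 0.030]}] [0.503 0.138 0.134]
[{"travel": [-0.006, 0.004, -0.004], "angular": [-0.000, 0.007, 0.006]}, {"travel": [-0.012, 0.007, -0.008], "angular": [-0.000, 0.014, 0.012]}, {"travel": [-0.019, 0.010, -0.012], "angular": [-0.000, 0.021, 0.018]}, {"travel": [-0.026, 0.013, -0.015], "angular": [-0.000, 0.029, 0.024]}, {"travel": [-0.033, 0.015, -0.019], "angular": [-0.000, 0.036, 0.030]}] [0.463 0.129 0.134]
```

Emit:
move_arm:
  moves:
    - {"travel": [-0.003,0.005,-0.006],"angular": [0,0.007,0.006]}
    - {"travel": [-0.006,0.01,-0.012],"angular": [0,0.014,0.012]}
    - {"travel": [-0.01,0.015,-0.018],"angular": [0,0.021,0.018]}
    - {"travel": [-0.014,0.019,-0.023],"angular": [0,0.029,0.024]}
    - {"travel": [-0.018,0.024,-0.029],"angular": [0,0.036,0.03]}

```text
t: 14.4
tcp_pos: [0.5383, 0.1574, 0.1335]
tcp_rot: [0.89, -0.169, 0.079, -0.417]
contact_force: [-2.4, 7.0, 1.8]
gripper_width: 0.0112
```

```bash
python3 st.py
```

```text
t 14.4 q [-0.2466  0.1141  2.2618  1.1164  1.0116 -0.6255] tcp [0.5383 0.1574 0.1335] [ 0.8896 -0.1694  0.0794 -0.4166] F [-2.4022  6.9772  1.85  ] w 0.011169975936355414
```

The leaf is free and following (about 7 N). Continue.

Emit:
move_arm:
  moves:
    - {"travel": [-0.005,0.004,-0.005],"angular": [0,0.007,0.006]}
    - {"travel": [-0.009,0.009,-0.01],"angular": [0,0.014,0.012]}
    - {"travel": [-0.015,0.013,-0.015],"angular": [0,0.021,0.018]}
    - {"travel": [-0.02,0.017,-0.02],"angular": [0,0.029,0.024]}
    - {"travel": [-0.026,0.02,-0.024],"angular": [0,0.036,0.03]}

```text
t: 14.9
tcp_pos: [0.5033, 0.1374, 0.1334]
tcp_rot: [0.885, -0.191, 0.09, -0.414]
contact_force: [1.6, 3.4, 0.3]
gripper_width: 0.0114
```

Emit:
move_arm:
  moves:
    - {"travel": [-0.006,0.004,-0.004],"angular": [0,0.007,0.006]}
    - {"travel": [-0.012,0.007,-0.008],"angular": [0,0.014,0.012]}
    - {"travel": [-0.019,0.01,-0.012],"angular": [0,0.021,0.018]}
    - {"travel": [-0.026,0.013,-0.015],"angular": [0,0.029,0.024]}
    - {"travel": [-0.033,0.015,-0.019],"angular": [0,0.036,0.03]}

```text
t: 15.4
tcp_pos: [0.464, 0.1276, 0.1335]
tcp_rot: [0.881, -0.212, 0.101, -0.41]
contact_force: [2.4, -3.9, -0.6]
gripper_width: 0.0116
```

```bash
python3 st.py; python3 - <<'E'
from arc import *
p,R=cur();b=p-R.apply([0,0,.019]);v=b[:2]-[.449,.2601];print(b,-np.degrees(np.arctan2(v[1],v[0]))-38,np.linalg.norm(v))
rows(p,R,np.array([.449,.2601]),-.6,np.radians(4),10)
E
```

```text
t 15.4 q [-0.3623 -0.0606  2.4402  1.1068  1.0175 -0.6379] tcp [0.464  0.1276 0.1335] [ 0.8813 -0.2118  0.1007 -0.4103] F [ 2.3942 -3.9343 -0.5605] w 0.011589971177787027
[0.4573 0.1147 0.1457] 48.741492895474224 0.1456216094234887
[{"travel": [-0.008, 0.003, -0.003], "angular": [0.000, -0.005, -0.004]}, {"travel": [-0.016, 0.005, -0.006], "angular": [0.000, -0.011, -0.009]}, {"travel": [-0.024, 0.007, -0.009], "angular": [0.000, -0.016, -0.013]}, {"travel": [-0.032, 0.009, -0.011], "angular": [0.000, -0.021, -0.018]}, {"travel": [-0.041, 0.010, -0.012], "angular": [0.000, -0.027, -0.022]}] [0.42  0.132 0.133]
[{"travel": [-0.009, 0.001, -0.001], "angular": [0.000, -0.005, -0.004]}, {"travel": [-0.018, 0.001, -0.002], "angular": [0.000, -0.011, -0.009]}, {"travel": [-0.026, 0.002, -0.002], "angular": [0.000, -0.016, -0.013]}, {"travel": [-0.035, 0.002, -0.002], "angular": [0.000, -0.021, -0.018]}, {"travel": [-0.044, 0.001, -0.002], "angular": [0.000, -0.027, -0.022]}] [0.379 0.149 0.133]
```

Emit:
move_arm:
  moves:
    - {"travel": [0,0,0],"angular": [0,0,0]}
    - {"travel": [0,0,0],"angular": [0,0,0]}
    - {"travel": [0,0,0],"angular": [0,0,0]}
    - {"travel": [0,0,-0.015],"angular": [0,0,0]}
    - {"travel": [0,0,-0.035],"angular": [0,0,0]}
  claw: 0.36

```text
t: 15.9
tcp_pos: [0.4501, 0.106, 0.1554]
tcp_rot: [0.881, -0.21, 0.097, -0.412]
contact_force: [-0.6, 0.1, 0.6]
gripper_width: 0.0282
```

Emit:
move_arm:
  moves:
    - {"travel": [0,-0.01,-0.025],"angular": [0,0,0]}
    - {"travel": [0,-0.03,-0.05],"angular": [0,0,0]}
    - {"travel": [0,-0.06,-0.07],"angular": [0,0,0]}
    - {"travel": [0,-0.09,-0.09],"angular": [0,0,0]}

```text
t: 16.3
tcp_pos: [0.4455, 0.0953, 0.2835]
tcp_rot: [0.881, -0.211, 0.098, -0.412]
contact_force: [0.6, 0.3, -0.5]
gripper_width: 0.0283
```

```bash
python3 st.py; python3 - <<'E'
from h import *
p,R=cur();R1=ori(np.degrees(P[2]),90,-1);print(R1.as_matrix())
rv=(R.inv()*R1).as_rotvec();A=np.array([.50,.06,.32]);B=np.array([.575,.115,.31]);Rm=R*Rn.from_rotvec(.6*rv)
print(rel(p,R,A,Rm));print(rel(A,Rm,B,R1))
C=B.copy();C[2]=.222;print(rel(B,R1,C,R1))
E
```

```text
t 16.3 q [-0.4675 -0.3187  2.3172  0.9206  1.2997 -0.3341] tcp [0.4455 0.0953 0.2835] [ 0.881  -0.2113  0.0983 -0.4117] F [ 0.6432  0.2703 -0.5471] w 0.028308235294397542
[[ 0.9461 -0.3239  0.    ]
 [-0.3239 -0.9461  0.    ]
 [-0.     -0.     -1.    ]]
(array([ 0.0645, -0.0237, -0.0286]), array([-0.5236, -0.0364, -0.0791]))
(array([ 0.0486, -0.0707,  0.0372]), array([-0.349 , -0.0243, -0.0527]))
(array([0.   , 0.   , 0.088]), array([0., 0., 0.]))
```

Emit:
move_arm:
  moves:
    - {"travel": [0.003,-0.026,-0.023],"angular": [-0.1,-0.007,-0.015]}
    - {"travel": [0.015,-0.028,-0.025],"angular": [-0.2,-0.014,-0.03]}
    - {"travel": [0.03,-0.028,-0.027],"angular": [-0.31,-0.021,-0.046]}
    - {"travel": [0.047,-0.026,-0.028],"angular": [-0.42,-0.029,-0.063]}
    - {"travel": [0.0645,-0.024,-0.0285],"angular": [-0.524,-0.036,-0.079]}
  claw: 1

```text
t: 16.8
tcp_pos: [0.5013, 0.0601, 0.3203]
tcp_rot: [0.967, -0.187, 0.042, -0.167]
contact_force: [0.1, -0.5, 0.2]
gripper_width: 0.0006
```

Emit:
move_arm:
  moves:
    - {"travel": [0.01,-0.014,0.007],"angular": [-0.07,-0.005,-0.01]}
    - {"travel": [0.02,-0.028,0.015],"angular": [-0.14,-0.01,-0.02]}
    - {"travel": [0.03,-0.042,0.022],"angular": [-0.21,-0.015,-0.03]}
    - {"travel": [0.039,-0.056,0.03],"angular": [-0.28,-0.02,-0.042]}
    - {"travel": [0.0485,-0.071,0.037],"angular": [-0.349,-0.024,-0.053]}

```text
t: 17.3
tcp_pos: [0.5758, 0.1163, 0.3093]
tcp_rot: [0.987, -0.164, 0.0, 0.002]
contact_force: [0.2, -0.4, -0.3]
gripper_width: 0.0004
```

```bash
python3 st.py; python3 - <<'E'
from h import *
import cv2
s=ctrl.grab_frame("side")[60:250,90:290];t=ctrl.grab_frame("top")[110:300,70:270]
i=cv2.hconcat([s,cv2.convertScaleAbs(t,alpha=1.6)])
cv2.imwrite("pics/m5.png",cv2.resize(i[:,:,::-1],(800,380),interpolation=cv2.INTER_CUBIC))
E
```

```text
t 17.3 q [ 0.1594  0.0636  1.7061 -0.0043  1.3728  0.4887] tcp [0.5758 0.1163 0.3093] [ 0.9865 -0.1635  0.0003  0.0021] F [ 0.1553 -0.3722 -0.3044] w 0.0003618683452373387
```

View pics/m5.png

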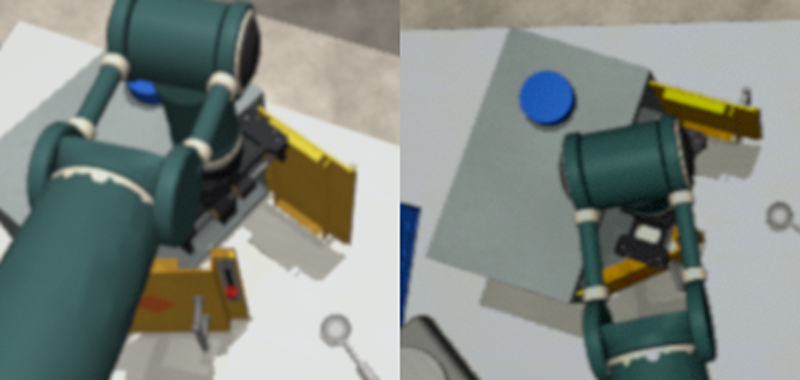

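```bash
python3 - <<'E'
from h import *
p,R=cur();R1=ori(np.degrees(P[2]),90,-1);H=np.array([.449,.2601])
def cen(a):
    a=np.radians(a);d=P[2]-np.pi/2-a;m=d+np.pi/2;c=.032+.0175*np.sin(a)+.009*np.cos(a)
    return np.r_[H+.178*np.array([np.cos(d),np.sin(d)])+c*np.array([np.cos(m),np.sin(m)]),.222]
q=np.array([p[0],p[1],.222]);s=q
for i,a in enumerate((52,56,60,64,68,72,76,80,85,90)):
    t=R1.inv().apply(cen(a)-s);print(a,t.round(4),cen(a));
    if i==4:s=cen(a)
print((R.inv()*R1).as_rotvec())
E
```

```text
52 [-0.0166  0.0159 -0.    ] [0.5558 0.1087 0.222 ]
56 [-0.0244  0.026  -0.    ] [0.5451 0.1017 0.222 ]
60 [-0.0329  0.0356 -0.    ] [0.534  0.0954 0.222 ]
64 [-0.0422  0.0446 -0.    ] [0.5223 0.0899 0.222 ]
68 [-0.0522  0.053  -0.    ] [0.5102 0.0852 0.222 ]
72 [-0.0106  0.0077 -0.    ] [0.4976 0.0813 0.222 ]
76 [-0.0218  0.0146 -0.    ] [0.4848 0.0784 0.222 ]
80 [-0.0336  0.0208 -0.    ] [0.4717 0.0764 0.222 ]
85 [-0.049   0.0272 -0.    ] [0.455  0.0752 0.222 ]
90 [-0.065   0.0323 -0.    ] [0.4382 0.0757 0.222 ]
[0.0021 0.0002 0.0043]
```

Emit:
move_arm:
  moves:
    - {"travel": [0,0,0.02],"angular": [0,0,0]}
    - {"travel": [0,0,0.04],"angular": [0,0,0]}
    - {"travel": [0,0,0.06],"angular": [0,0,0]}
    - {"travel": [0,0,0.08],"angular": [0,0,0]}
    - {"travel": [0,0,0.087],"angular": [0,0,0]}

```text
t: 17.9
tcp_pos: [0.5735, 0.1145, 0.2201]
tcp_rot: [0.986, -0.164, -0.001, 0.001]
contact_force: [0.1, -0.3, 0.1]
gripper_width: 0.0006
```

Emit:
move_arm:
  moves:
    - {"travel": [-0.016,0.015,0],"angular": [0,0,0]}
    - {"travel": [-0.024,0.024,0],"angular": [0,0,0]}
    - {"travel": [-0.032,0.034,0],"angular": [0,0,0]}
    - {"travel": [-0.041,0.043,0],"angular": [0,0,0]}
    - {"travel": [-0.05,0.051,0],"angular": [0,0,0]}

```text
t: 18.4
tcp_pos: [0.5116, 0.0829, 0.2237]
tcp_rot: [0.986, -0.164, 0.002, -0.0]
contact_force: [1.0, 0.7, -0.1]
gripper_width: 0.0006
```

```bash
python3 st.py; python3 - <<'E'
from h import *
p,R=cur();R1=ori(np.degrees(P[2]),90,-1)
for X in((.4976,.0813),(.4848,.0784),(.4717,.0764),(.455,.0752),(.4382,.0757)): print(R.inv().apply(np.r_[X,.222]-p))
E
```

```text
t 18.4 q [ 0.1132 -0.0264  1.955  -0.0011  1.2092  0.4437] tcp [0.5116 0.0829 0.2237] [ 0.9864 -0.1643  0.002  -0.    ] F [ 0.9576  0.7054 -0.0815] w 0.0005583425349510137
[-0.0127  0.006   0.0017]
[-0.0239  0.0129  0.0016]
[-0.0356  0.019   0.0016]
[-0.051   0.0256  0.0015]
[-0.0671  0.0306  0.0015]
```

Contact force (~1 N) as expected; finish the push.

Emit:
move_arm:
  moves:
    - {"travel": [-0.012,0.006,0],"angular": [0,0,0]}
    - {"travel": [-0.024,0.013,0],"angular": [0,0,0]}
    - {"travel": [-0.0355,0.019,0],"angular": [0,0,0]}
    - {"travel": [-0.051,0.0255,0],"angular": [0,0,0]}
    - {"travel": [-0.067,0.0305,0],"angular": [0,0,0]}

```text
t: 18.9
tcp_pos: [0.4375, 0.0761, 0.2227]
tcp_rot: [0.986, -0.164, 0.001, 0.0]
contact_force: [2.5, -0.9, -0.0]
gripper_width: 0.0002
```

```bash
python3 st.py
```

```text
t 18.9 q [ 0.117  -0.1762  2.0921 -0.0011  1.2233  0.4472] tcp [0.4375 0.0761 0.2227] [ 0.9864 -0.1642  0.0013  0.0002] F [ 2.5287 -0.9062 -0.0174] w 0.00024643803921574163
```

Emit:
move_arm:
  moves:
    - {"travel": [0.01,0,0],"angular": [0,0,0]}
    - {"travel": [0.03,0,-0.01],"angular": [0,0,0]}
    - {"travel": [0.04,0,-0.04],"angular": [0,0,0]}
    - {"travel": [0.04,0.01,-0.08],"angular": [0,0,0]}
    - {"travel": [0.04,0.03,-0.12],"angular": [0,0,0]}

```text
t: 19.4
tcp_pos: [0.4668, 0.035, 0.3432]
tcp_rot: [0.987, -0.163, 0.0, 0.0]
contact_force: [1.0, -0.1, -0.9]
gripper_width: -0.0
```

Emit:
move_arm:
  moves:
    - {"travel": [0.01,0.04,-0.01],"angular": [0,0,0]}
    - {"travel": [0.02,0.08,-0.02],"angular": [0,0,0]}
    - {"travel": [0.03,0.12,-0.02],"angular": [0,0,0]}
    - {"travel": [0.04,0.16,-0.02],"angular": [0,0,0]}
    - {"travel": [0.04,0.2,-0.02],"angular": [0,0,0]}

```text
t: 19.9
tcp_pos: [0.4399, -0.1694, 0.3629]
tcp_rot: [0.986, -0.164, 0.001, 0.0]
contact_force: [0.5, 0.2, -0.7]
gripper_width: 0.0004
```

```bash
python3 st.py; python3 - <<'E'
from h import *
import cv2
s=ctrl.grab_frame("side");t=ctrl.grab_frame("top")
cv2.imwrite("pics/f_side.png",s[:,:,::-1]);cv2.imwrite("pics/f_top.png",t[:,:,::-1])
i=cv2.hconcat([s[40:310,60:260],cv2.convertScaleAbs(t[90:360,60:260],alpha=1.6)])
cv2.imwrite("pics/m6.png",cv2.resize(i[:,:,::-1],(800,540),interpolation=cv2.INTER_CUBIC))
w=lambda n,X,o:((proj(n,X)-o+.5)*2).round()
for n,o,dx in(("side",(60,40),0),("top",(60,90),400)):
    for sd in(-1,1):
        for a in(80,90,100): print(n,sd,a,[w(n,cab(P,leaf(np.radians(a),sd,s,0,z)),o)+[dx,0] for s,z in((.004,.273),(.166,.273),(.166,.032))])
E
```

```text
t 19.9 q [-0.4204 -0.1848  1.8449 -0.0002  1.4785 -0.0908] tcp [ 0.4399 -0.1694  0.3629] [ 0.9864 -0.1641  0.0014  0.0004] F [ 0.5073  0.2443 -0.7287] w 0.00039916218887079796
side -1 80 [array([324., 149.]), array([397., 225.]), array([394., 298.])]
side -1 90 [array([324., 148.]), array([412., 212.]), array([407., 287.])]
side -1 100 [array([324., 148.]), array([424., 197.]), array([416., 274.])]
side 1 80 [array([149., 316.]), array([253., 376.]), array([275., 428.])]
side 1 90 [array([148., 316.]), array([238., 394.]), array([263., 443.])]
side 1 100 [array([147., 316.]), array([220., 410.]), array([248., 456.])]
top -1 80 [array([672., 121.]), array([768., 169.]), array([772., 196.])]
top -1 90 [array([672., 120.]), array([775., 152.]), array([778., 181.])]
top -1 100 [array([672., 120.]), array([779., 133.]), array([781., 166.])]
top 1 80 [array([599., 337.]), array([709., 351.]), array([723., 349.])]
top 1 90 [array([599., 338.]), array([705., 371.]), array([719., 366.])]
top 1 100 [array([599., 338.]), array([697., 390.]), array([713., 381.])]
```

View pics/m6.png

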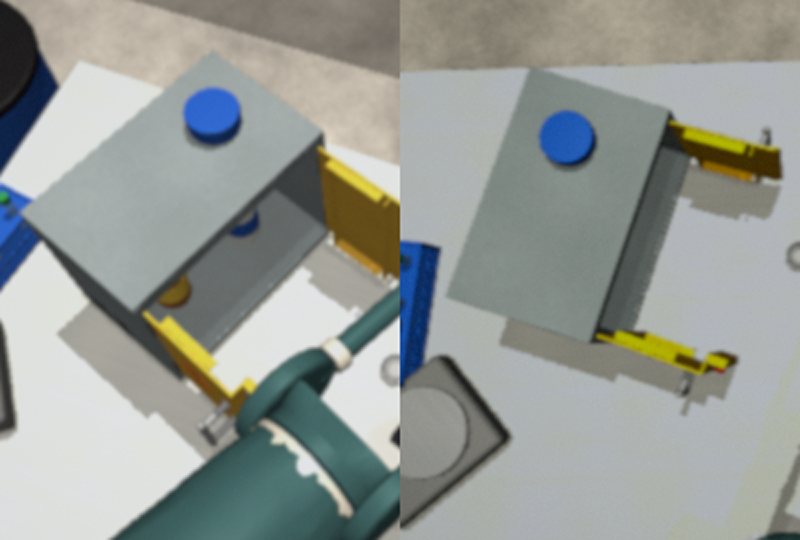

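The view shows the cupboard empty-fronted, the active leaf's free edge at about (778,150) and the passive's at about (700,371). Both match the 90° predictions, and the tin and inner bottles are in place. One last numeric check of the bystanders, then hand in.

```bash
python3 - <<'E'
from h import *
import cv2
a=cv2.imread("pics/top0.png");b=cv2.resize(cv2.imread("pics/f_top.png"),(768,576),interpolation=cv2.INTER_CUBIC)
for n,(u0,v0,u1,v1) in dict(bottles_dish=(460,255,590,375),spoon=(370,305,455,375),crate=(415,155,560,260),tin=(190,212,242,264)).items():
    d=cv2.absdiff(a[v0:v1,u0:u1],b[v0:v1,u0:u1]).max(2);print(n,(d>35).sum(),d.max())
print(ctrl.get_state()["contact_force"]);print(ctrl.finish_job())
E
```

```text
bottles_dish 2030 91
spoon 72 104
crate 0 9
tin 0 9
[-0.5646  0.3447 -0.1796]
the job is handed in; nothing more can be done
None
```

```bash
python3 -c "
import cv2
a=cv2.imread('pics/top0.png');b=cv2.resize(cv2.imread('pics/f_top.png'),(768,576),interpolation=cv2.INTER_CUBIC)
cv2.imwrite('pics/cmp.png',cv2.convertScaleAbs(cv2.resize(cv2.hconcat([a[240:390,360:600],b[240:390,360:600]]),(800,250)),alpha=1.6))"
```

```text
(no output)
```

View pics/cmp.png

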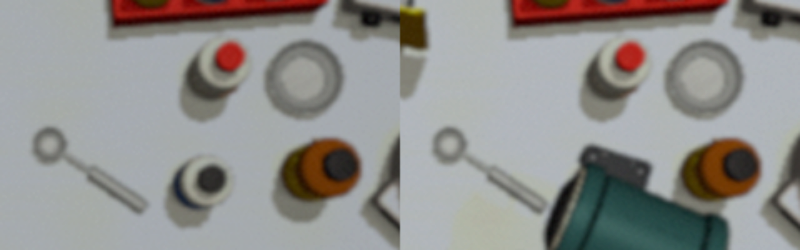

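The cupboard is open and handed in at about 20 s, in the order asked. I swung the active leaf out by its handle. Then I reached under the head rail and pressed the thumb piece down: it first met the finger with the tip at a height of about 202 mm and slid at 3–4 N. It stopped at about 180 mm, roughly 22 mm of travel, as the force rose to 8.6 N. The passive leaf I pulled by its handle to about 49°, then pushed from inside with closed fingers to square, because the arm could not follow the handle further.

**Last checks:**
- **Leaves:** the active leaf stood at about 91° when I let go of it, and the passive was pushed to about 90°. Both leaf edges match the 90° prediction in the last top view.
- **Bolt:** it is drawn by touch, and the passive leaf swung freely. I took no separate picture of the bolt afterwards.
- **Robot:** it was clear of everything, with wrist-force readings below 1 N. The highest wrist force I saw was about 12 N, while gripping a handle.
- **Bystanders:** the tin and crate did not change between the first and last pictures. My pixel check did flag the bottle and spoon areas. A side-by-side view shows that was the raised arm in the picture; the spoon, dish, brown bottle and red-cap bottle are where they were.
- **Not confirmed:** the white bottle was hidden behind the arm in the last picture, so I could not see its final position. No force reading showed a contact near it. Both inner bottles show inside the open cupboard, but I did not measure their positions.

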